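Unlock the bakery's takings box and hold the key turned

ROBOT

A 7-joint arm with a two-finger parallel gripper is mounted at the origin on a cart in front of the work surface, level with it; the furniture and walls round the work are solid. World frame = base frame: x ahead of the robot, y to its left, z up, the work surface at z = 0. Lengths are in mm, angles in degrees, forces in N, time in s.
With the tool pointing down it reaches from about 400 to 900 mm from the base axis. Payload 5.5 kg.
Tool frame: the origin (TCP) lies midway between the tips of the shut fingers; the grasp point (between the pads) lies 19 mm behind it; y points along the fingers, z is the direction in which the jaws open and shut, and the axes are right-handed (so a half turn about y gives the same grasp; the last joint's range is limited). The gripper opens to 92 mm and grips with 3 to 60 N. Pads are 19 mm wide; open, the fingers measure 130 mm over their backs; the gripper's body (75 mm by 190 mm) begins 47 mm behind the grasp point.
Start: joints at [89.278, 28.699, -24.465, 88.831, 12.651, 65.22, -12.049], TCP at [177.04, -625.425, 226.729] pointing down, gripper open.
Joint ranges: [-164.97, 164.97], [-17.58, 116.51], [-87.97, 89.64], [11.32, 138.91], [-80.73, 260.73], [10.89, 115.49], [-147.41, 147.41]. Speed limits (degrees/s): [147.25, 147.25, 180, 180, 180, 180, 180].

INTERFACE

Orientations are given as a 3x3 rotation matrix whose columns are the frame's x, y, z axes.
In Python, from rig import observe, get_image, get_calibration, sign_off gives the robot as it stands.
- The arm moves only by the tool play_rows, never from a script. Its argument "steps" is one flat list of numbers, 5 for each row, row after row: the shift along the tool's x, y, z in m, then the turn about the tool's y in degrees, then the finger opening in m, from 0 to 0.0918. In form: [dx, dy, dz, twist, fingers, dx, dy, dz, twist, fingers, ...]. A call has 1 to 8 rows; each row shifts and turns the pose as measured when the row begins, along the tool's axes as they then stand; what a row does not reach is not made up. A row lasts 1/12 s, in which the tool goes at most 41.7 mm and 7.16 degrees, less where a joint would pass 70% of its speed; a pose out of reach is approached as far as the arm can. A call is refused whole if a number of a shift passes 0.0417 or a number of a turn 7.16, either way. A call with a gripper value outside its range is refused whole. The fingers move at their own pace and stop on an object; "squeeze" is the grip in N (left out, the last holds). Time passes only in rows, so rows that do not move let the fingers close. It gives the time, the measured TCP pose, the force and the opening at its end, in the units of the state.
- observe(): the state, without advancing time (a new reading comes with each control period).
- get_image(name): name is "scene" or "top"; returns the picture (400x640x3 uint8, red, green, blue); there is no depth.
- get_calibration(name): a dict with "K" (3x3 intrinsics, pixels), "distortion" ([k1, k2, p1, p2, k3] as OpenCV has them; the pictures are not rectified), "rvec" (rotation vector, rad) and "tvec" (3), from world to camera coordinates, as OpenCV has them. Camera axes: x right, y down, z forward; pixel columns grow to the right and rows downward; lengths in mm; the calibration is good to about 2 mm. A picture is of the moment at which its call begins. get_calibration takes no time and is no camera call.
- sign_off(): hands the job in, once; it reports no verdict.
The state is a dict: "clock": time; "qpos": joint angles; "dq": joint speeds; "joint_torque": joint torques, N m; "tool_pos": TCP position; "ee_rot": TCP orientation; "ft_force": force on the tool from outside, world axes, zero at the start; "torque": the same for the moment, N m; "finger_gap": finger opening in mm.
Only numpy, scipy, OpenCV 4.12 (cv2) and the standard library are available. Lean on these libraries where they do the work, as an engineer would, in place of code of your own. Each camera call takes 0.05 s, during which the arm holds its last target.

TASK

Take the red-headed key out of the wooden key block, turn its tooth to the white mark of the lock on the grey takings box, and push it fully home without forcing it, rocking it 10 to 20 degrees clockwise and back the other way where it sticks on the lock's discs. Then turn it a quarter clockwise, to the stop at the red mark; the lock springs back, so finish while still holding the key in the lock, turned. Leave the blue key in the block and do not push the jars, shakers and price card about.

Things in the scene. Friction and masses are not known exactly. Their poses are not given: they have to be found in the camera images.
- red_key_head (a point): Centre of the red-headed key's flat head, 32 x 10 x 44 mm (x, y, z), 10 mm thick along y; axes are the key's, z up along its axis. White dot on top of the head at the +x side, the side of the tooth. Starts upright in a slot of the key block, shoulder resting on the block's top. 35 to 70 g.
- red_key_shoulder (a point): Underside of the red key's round steel shoulder (22 mm across, 4 mm thick, under the head), on the key's axis, 26 mm below red_key_head; same axes. Below it a round shank of 9 mm diameter reaches 27 mm down, the last 3 mm tapered. The shoulder rests on the lock's brass face when the key is fully home.
- red_key_tooth (a point): Outer lower edge of the red key's one tooth, 13 mm from the key's axis along its +x, 24 mm below the shoulder's underside. The tooth is 5 mm wide (y) and 6 mm tall (24 to 18 mm below the shoulder).
- blue_key_head (a point): Centre of the head of the blue-headed key, same shape as the red, standing in the other slot of the block, 56 mm from the red key along the block. To be left there.
- key_block: Fixed wooden block 110 x 40 x 36 mm (x, y, z) with two open slots 12 mm wide and 30 mm deep, 28 mm either side of its middle along its x; which key stands in which differs. Both keys' x point along the block's x. Origin at the centre of its underside.
- lock_face (a point): Lock in the lid of the fixed grey takings box (103 x 123 mm): on the lock's vertical axis, at the top of its 52 mm square brass face, 64 mm above the table. x points to the white mark, where the key's tooth (key's x) must point to enter; -y to the red mark. Mouth: slot 4 mm deep, 15 mm wide, from 6 mm on the -x side to 16 mm on the +x side; the tooth can turn 0.38 rad either way in it.
- lock_discs (a point): On the lock's axis 9 mm below its face. Two 4.5 mm discs, tops 4.5 and 9.5 mm below the face, stick turned from the white mark: the upper 0.18 to 0.32 rad clockwise, the lower as much anticlockwise. Each passes the tooth within 0.1 rad of its slot (0.08 N m shifts it). The shoulder stops 19 mm, then 14 mm up: press with 3 to 15 N, rock up to 0.34 rad. At 9 mm up (plug) point to the white mark again.
- plug (a joint): Turn of the lock's plug below the discs, rad: 0 at rest (tooth at the white mark), grows clockwise seen from above, stop at 1.5. A spring turns it back (0.04 N m at 0, 0.115 at the stop). It turns only with the key within 4 mm of home; the tooth has 0.1 rad play, so the key turns about 1.6 rad to the stop. Shank play in the lock 1.5 mm.
- salt: Salt shaker 44 mm across, 90 mm tall, standing right of the box. Bystander. Right of it and behind stand fixed glass jars up to 0.24 m tall; in front of the box fixed plates under clear glass domes up to 0.135 m high: travel above 0.3 m between start, key block and lock.
- jam: Jam jar 62 mm across, 99 mm tall, behind the box. Bystander.
- honey: Honey jar with red lid 62 mm across, 86 mm tall, behind the box. Bystander.
- pepper: Wooden pepper mill 58 mm across, 150 mm tall, behind and left of the key block. Bystander.
- price_card: Small black price card in a wooden foot, 22 x 62 x 58 mm, in front of the key block. Bystander.
Mind the look-alikes: they are no part of the job. Of the things that look like the part that bears red_key_head, the smaller one is meant.

How it is judged (in metres and radians):
On the way, in this order (a step that is already met when the one before it is completed fails the run):
1. the red key is lifted out of the block (height (world z) of red_key_shoulder above 0.066 m and contact force between the fingers and red_key above 1 N), for 0.1 s.
2. the red key is fully home in the lock, not yet turned (z of red_key_shoulder in the frame of lock_face between -0.004 and 0.004 m and horizontal distance between red_key_shoulder and lock_face below 0.005 m and angle between red_key_shoulder's own z axis and vertical below 0.2 rad and value of joint plug below 0.4 rad), for 0.1 s.
At the end, for the whole second after the job is handed in: Through the last second: red key home in the lock (shoulder within 4 mm of the face and 5 mm of its axis, upright within 0.2 rad), plug turned clockwise more than 1.25 rad, fingers on the key (over 1 N); blue key within 20 mm of its start, bystanders within 30 mm (z of red_key_shoulder in the frame of lock_face between -0.004 and 0.004 m and horizontal distance between red_key_shoulder and lock_face below 0.005 m and angle between red_key_shoulder's own z axis and vertical below 0.2 rad and value of joint plug above 1.25 rad and contact force between the fingers and red_key above 1 N and distance of blue_key_head from where it was at the start of the episode below 0.02 m and distance of each of salt, jam, honey, pepper, price_card from where it was at the start of the episode below 0.03 m); the arm keeps its last pose, push and grip.
It fails at once if the blue key is taken or pushed out of place (distance of blue_key_head from where it was at the start of the episode above 0.02 m).
It fails at once if a bystander is pushed more than 30 mm (distance of any of salt, jam, honey, pepper, price_card from where it was at the start of the episode above 0.03 m).
It fails at once if the key is forced: pressed on the box with more than 60 N (contact force between red_key and takings_box above 60 N).
It also fails if it takes over 56 s, if anything falls off the work surface, if the arm or the gripper's body presses on something with over 40 N, if the wrist force passes 120 N, or if a joint passes its speed limit or range.

## Working session

There is one attempt and no reset: what is moved stays moved. The work goes in short steps, Python scripts to look and compute and a tool call to move; the robot and the scene stay as the last step left them, time stands still between calls to the robot, and variables do not carry over. Pictures are saved under pics/ and viewed, and the job is handed in when it is done.

Besides the shell and the picture viewer there is one more tool, called after ">>>" by a JSON object that holds its "name" and its "arguments", one argument or row to a line. play_rows: Moves the arm, as the interface text tells. Its arguments: {"type":"object","properties":{"steps":{"type":"array"},"squeeze":{"type":"number"}},"required":["steps"]}

```bash
ls; mkdir -p pics
python3 - <<'E'
from rig import *
import cv2,numpy as np
print(observe())
for n in("scene","top"):
    im=get_image(n); cv2.imwrite(f"pics/{n}0.png",im[:,:,::-1]); c=get_calibration(n); print(n,c)
E
```

```text
pics
{'clock': 0.0, 'qpos': array([ 89.2770835 ,  28.7550431 , -24.45393452,  88.89226433,
        12.65124572,  65.21798762, -12.04923981]), 'dq': array([-0.03765444,  0.02999291,  0.02821026,  0.05265657,  0.07437229,
       -0.19793573, -0.07865847]), 'joint_torque': array([-4.48895225e-04, -5.66585577e+01, -5.81633627e+00, -2.79107684e+01,
       -6.86229696e-02,  3.06567375e-02,  2.17871052e-04]), 'tool_pos': array([ 176.79112859, -624.7670729 ,  225.65998391]), 'ee_rot': array([[-9.62183864e-01, -4.56844013e-04,  2.72400445e-01],
       [-2.72400817e-01,  1.89517400e-03, -9.62182001e-01],
       [-7.66791543e-05, -9.99998100e-01, -1.94795052e-03]]), 'ft_force': array([ 0.42714034,  0.51636003, -0.85174308]), 'torque': array([-0.01055033,  0.00534716,  0.0042809 ]), 'finger_gap': 92.0081379587493}
scene {'K': array([[500.50686423,   0.        , 318.53148392],
       [  0.        , 500.50686423, 199.13882795],
       [  0.        ,   0.        ,   1.        ]]), 'distortion': array([-0.01527589,  0.        ,  0.        ,  0.        ,  0.        ]), 'rvec': array([ 1.07451515,  2.65587838, -0.67768992]), 'tvec': array([ 370.78541966, -398.69024301, 1381.77978774])}
top {'K': array([[401.32806978,   0.        , 327.15561338],
       [  0.        , 401.32806978, 197.85053488],
       [  0.        ,   0.        ,   1.        ]]), 'distortion': array([-0.06670894,  0.        ,  0.        ,  0.        ,  0.        ]), 'rvec': array([ 2.16625811, -2.21963664,  0.03399265]), 'tvec': array([ 129.7085936 ,  614.06265171, 1041.47006323])}
```

View pics/scene0.png

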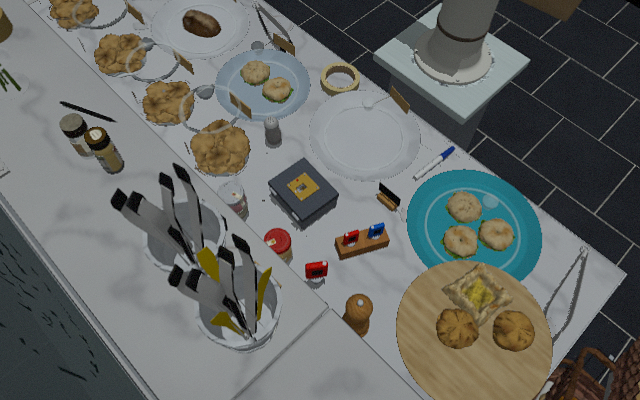

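View pics/top0.png

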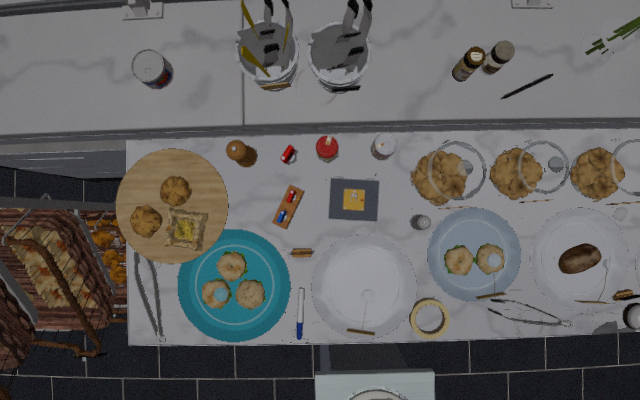

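Run:
```python
import cv2,numpy as np
a=cv2.imread("pics/top0.png")[130:230,260:390]; cv2.imwrite("pics/top0c.png",cv2.resize(a,None,fx=6,fy=6,interpolation=cv2.INTER_CUBIC))
a=cv2.imread("pics/scene0.png")[155:285,260:400]; cv2.imwrite("pics/scene0c.png",cv2.resize(a,None,fx=4.6,fy=4.6,interpolation=cv2.INTER_CUBIC))
```

```text
(no output)
```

View pics/top0c.png

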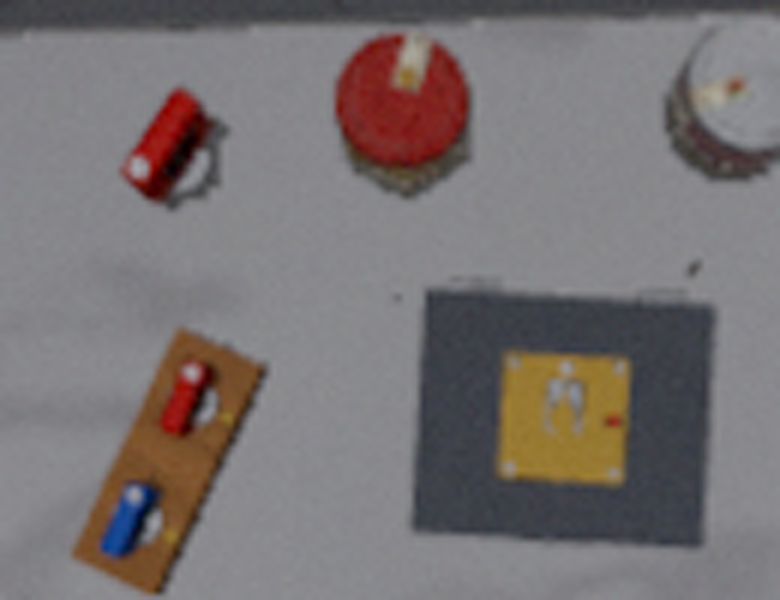

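View pics/scene0c.png

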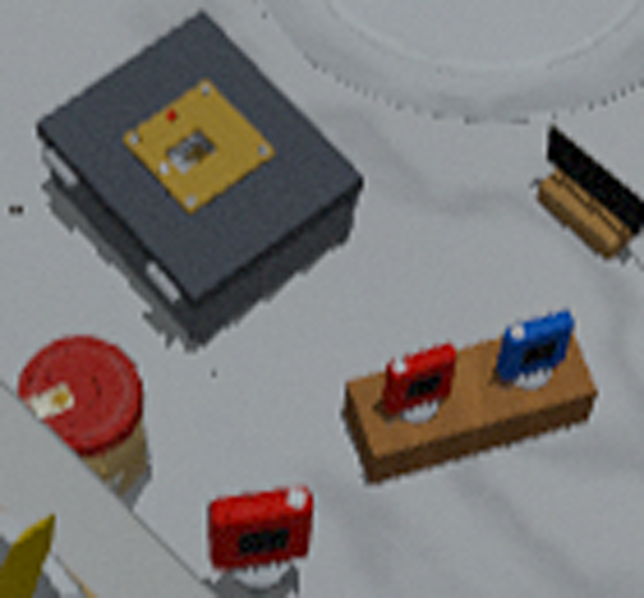

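```bash
cat > h.py <<'E'
from rig import *
import cv2,numpy as np
def cal(n):
    c=get_calibration(n); R=cv2.Rodrigues(c["rvec"])[0]; return c,R,-R.T@c["tvec"]
def ray(n,uv):
    c,R,C=cal(n); p=cv2.undistortPoints(np.array(uv,float).reshape(-1,1,2),c["K"],c["distortion"]).reshape(-1,2)
    d=np.c_[p,np.ones(len(p))]@R; return C,d
def plane(n,uv,z):
    C,d=ray(n,uv); return C+d*((z-C[2])/d[:,2])[:,None]
def tri(uv1,uv2,n1="top",n2="scene"):
    C1,d1=ray(n1,uv1);C2,d2=ray(n2,uv2);out=[]
    for a,b in zip(d1,d2):
        a=a/np.linalg.norm(a);b=b/np.linalg.norm(b)
        s=np.linalg.lstsq(np.c_[a,-b],C2-C1,rcond=None)[0]
        p,q=C1+s[0]*a,C2+s[1]*b; out.append(np.r_[(p+q)/2,np.linalg.norm(p-q)])
    return np.array(out)
def proj(n,P):
    c,_,_=cal(n); return cv2.projectPoints(np.array(P,float).reshape(-1,1,3),c["rvec"],c["tvec"],c["K"],c["distortion"])[0].reshape(-1,2)
def comps(m,amin=8):
    k,l,s,ce=cv2.connectedComponentsWithStats(m.astype(np.uint8)); return [(s[i],ce[i],l==i) for i in range(1,k) if s[i,4]>=amin]
E
python3 - <<'E'
from h import *
np.set_printoptions(precision=1,suppress=True)
for n in("top","scene"):
    print(n,cal(n)[2])
    im=cv2.imread(f"pics/{n}0.png"); hsv=cv2.cvtColor(im,cv2.COLOR_BGR2HSV); h,s,v=cv2.split(hsv)
    x0,y0,x1,y1=(260,130,390,230) if n=="top" else (260,155,400,290)
    roi=np.zeros(h.shape,bool); roi[y0:y1,x0:x1]=1
    for nm,m in dict(red=((h<6)|(h>174))&(s>150)&(v>80),blue=(h>100)&(h<125)&(s>150)&(v>80),brass=(h>17)&(h<30)&(s>120)&(v>110),wood=(h>7)&(h<17)&(s>110)&(v>60)).items():
        for st,ce,mm in comps(m&roi,5):
            r=cv2.minAreaRect(np.argwhere(mm)[:,::-1].astype(np.float32)); print(nm,st,ce,r)
            if nm=="brass" and st[4]>200:
                box=cv2.boxPoints(r); P=plane(n,box,64); print(P,P.mean(0),np.linalg.norm(np.diff(P,axis=0),axis=1))
E
```

```text
top [ 570.8  101.9 1068.8]
red [316 136  22  22 316] [326.3 147.4] ((326.4528503417969, 146.9150848388672), (20.878803253173828, 20.74144172668457), 15.945395469665527)
red [282 145  11  17  70] [287.1 151.7] ((286.26922607421875, 152.8461456298828), (4.714951515197754, 17.19570541381836), 33.690067291259766)
red [287 193   7   9  35] [289.5 197.1] ((289.6000061035156, 196.8000030517578), (3.5777084827423096, 9.838699340820312), 26.56505012512207)
blue [277 213   7   9  32] [279.9 217.4] ((279.9396667480469, 217.47413635253906), (3.4139678478240967, 8.797531127929688), 23.198589324951172)
brass [343 189  22  22 341] [353.4 199.7] ((353.5690002441406, 199.17242431640625), (20.429189682006836, 20.678327560424805), 4.763641834259033)
[[586.9  76.3  64. ]
 [638.5  70.7  64. ]
 [632.9  19.8  64. ]
 [581.4  25.5  64. ]] [609.9  48.1  64. ] [51.9 51.2 51.8]
brass [297 198   2   3   5] [297.6 199.2] ((297.5, 199.0), (2.0, 1.0), 90.0)
brass [287 218   3   3   6] [288.2 218.8] ((288.25, 218.75001525878906), (1.4142134189605713, 2.1213202476501465), 45.0)
wood [272 185  32  44 448] [288.1 206.2
[... 1273 characters left out ...]
6, 1.7888542413711548), 26.56505012512207)
brass [384 199   9   8  18] [387.9 202.3] ((388.0000305175781, 202.5), (9.399999618530273, 2.0), 36.869895935058594)
brass [272 240   3   3   6] [272.8 241.2] ((272.7500305175781, 241.25003051757812), (1.4142134189605713, 2.1213202476501465), 45.0)
brass [264 267   7   6  11] [266.5 269.6] ((267.0, 269.4999694824219), (1.38675057888031, 7.765803337097168), 56.3099365234375)
wood [336 228  54  32 631] [361.2 243.3] ((362.623046875, 241.37863159179688), (22.23781394958496, 51.40447235107422), 73.68614196777344)
wood [278 250  10   5  10] [282.5 252.8] ((282.82989501953125, 252.74229431152344), (1.624553918838501, 9.848857879638672), 66.03751373291016)
```

Run:
```python
from h import *
for n in("top","scene"):
    a=np.mean([get_image(n).astype(float) for _ in range(5)],0); np.save(f"pics/{n}1.npy",a)
    x0,y0,x1,y1=(265,178,385,228) if n=="top" else (262,155,397,265)
    c=np.clip(a[y0:y1,x0:x1,::-1],0,255).astype(np.uint8); f=6 if n=="top" else 5
    c=cv2.resize(c,None,fx=f,fy=f,interpolation=cv2.INTER_CUBIC); 
    c=np.clip(c*1.5,0,255).astype(np.uint8); cv2.imwrite(f"pics/{n}1c.png",c)
```

```text
(no output)
```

View pics/top1c.png

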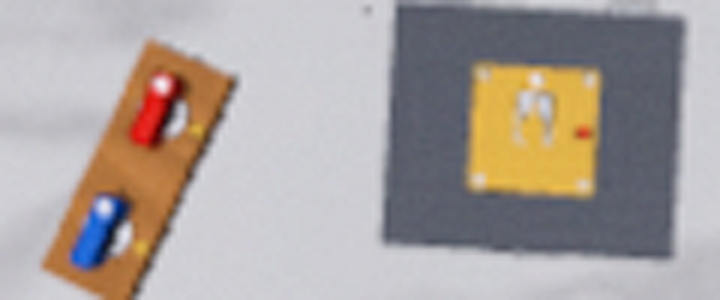

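View pics/scene1c.png

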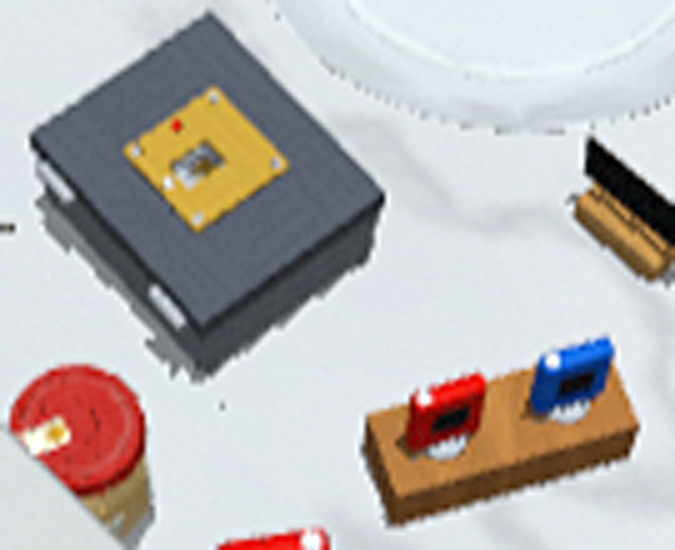

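Run:
```python
from h import *
np.set_printoptions(precision=2,suppress=True)
def quad(mask,f,x0,y0):
    cs,_=cv2.findContours(mask.astype(np.uint8),cv2.RETR_EXTERNAL,cv2.CHAIN_APPROX_NONE); c=max(cs,key=cv2.contourArea)
    hull=cv2.convexHull(c)
    q=cv2.approxPolyN(hull,4,ensure_convex=True).reshape(-1,2).astype(float)
    # refine: fit line to contour points near each side
    pts=c.reshape(-1,2).astype(float); L=[]
    for i in range(4):
        a,b=q[i],q[(i+1)%4]; d=(b-a)/np.linalg.norm(b-a); t=(pts-a)@d; e=(pts-a)@np.array([-d[1],d[0]]); ln=np.linalg.norm(b-a)
        p=pts[(t>.12*ln)&(t<.88*ln)&(abs(e)<f*1.2)]
        vx,vy,px,py=cv2.fitLine(p.astype(np.float32),cv2.DIST_HUBER,0,.01,.01).ravel(); L.append(np.cross([px,py,1],[px+vx,py+vy,1]))
    r=[]
    for i in range(4):
        x=np.cross(L[i-1],L[i]); r.append(x[:2]/x[2])
    return (np.array(r)+.5)/f-.5+[x0,y0]
f=8
for n in("top","scene"):
    a=np.load(f"pics/{n}1.npy")
    def up(x0,y0,x1,y1):
        c=a[y0:y1,x0:x1].astype(np.float32); return cv2.resize(c,None,fx=f,fy=f,interpolation=cv2.INTER_CUBIC)
    x0,y0,x1,y1=(336,182,372,218) if n=="top" else (280,168,326,206)
    u=up(x0,y0,x1,y1); m=(u[...,0]-u[...,2]); t=np.percentile(m,90)/2
    q=quad(m>t,f,x0,y0); P=plane(n,q,64); print(n,"brass",q.tolist(),"\n",P,P.mean(0),np.linalg.norm(np.roll(P,-1,0)-P,axis=1))
    e=P[(np.arange(4)+1)%4]-P; print("ang",np.degrees(np.arctan2(e[:,1],e[:,0])))
    # lid
    x0,y0,x1,y1=(322,172,388,228) if n=="top" else (262,153,345,226)
    if n=="top":
        u=up(x0,y0,x1,y1); g=u.mean(2); hi=np.median(g[-20:]); lo=np.percentile(g,20)
        m=(g<(hi+lo)/2)|(u[...,0]-u[...,2]>t)
        q=quad(m,f,x0,y0); P=plane(n,q,64); print("lid",P,P.mean(0),np.linalg.norm(np.roll(P,-1,0)-P,axis=1)); e=P[(np.arange(4)+1)%4]-P; print("ang",np.degrees(np.arctan2(e[:,1],e[:,0])))
    # block
    x0,y0,x1,y1=(265,178,315,232) if n=="top" else (328,220,395,265)
    u=up(x0,y0,x1,y1); r,g,b=[u[...,i] for i in range(3)]
    if n=="top":
        m=(r-b>25)|(b-r>40)
        q=quad(m,f,x0,y0); P=plane(n,q,36); print("block",q,P,P.mean(0),np.linalg.norm(np.roll(P,-1,0)-P,axis=1)); e=P[(np.arange(4)+1)%4]-P; print("ang",np.degrees(np.arctan2(e[:,1],e[:,0])))
    # white dots
    rois=dict(red=(286,187,298,196),blue=(276,207,288,216)) if n=="top" else dict(red=(342,230,352,237),blue=(366,222,378,230))
    for k,(x0,y0,x1,y1) in rois.items():
        c=a[y0:y1,x0:x1]; 
        # dot: bright in the channel that the key colour lacks
        ch=c[...,1]; print(k); print(ch.astype(int))
```

```text
top brass [[364.5102837473644, 189.2857247251562], [363.2110170119536, 210.15087029267107], [342.72245215086076, 208.92253981704158], [343.65494032061537, 188.42283011338284]] 
 [[634.03  19.97  64.  ]
 [581.84  24.68  64.  ]
 [586.17  75.84  64.  ]
 [637.49  72.18  64.  ]] [609.88  48.17  64.  ] [52.4  51.34 51.46 52.32]
ang [174.84  85.17  -4.08 -93.79]
lid [[655.2  -16.05  64.  ]
 [554.07  -7.76  64.  ]
 [564.14 112.92  64.  ]
 [665.43 104.44  64.  ]] [609.71  48.39  64.  ] [101.47 121.09 101.64 120.92]
ang [175.31  85.23  -4.79 -94.85]
block [[303.83 190.56]
 [285.42 229.32]
 [271.1  222.15]
 [289.13 184.  ]] [[636.39 174.19  36.  ]
 [537.68 223.8   36.  ]
 [556.94 260.47  36.  ]
 [654.34 211.89  36.  ]] [596.34 217.59  36.  ] [110.47  41.42 108.84  41.75]
ang [ 153.32   62.29  -26.51 -115.46]
red
[[134 127  97  77  79  78  77  76  78  88 106 106]
 [134 117  80  76  79  77  76  77  77  76  76  77]
 [128  98  75  77  71  61  70  77  78  76  77  75]
 [119  82  77  74  62  65  77  50  51  62  74  75]
 [101  81  79  69  91 138 128  68  18  36  63  76]
 [ 86  82  78  59  79 138 141  6
[... 1019 characters left out ...]
55 155 156 157 158 160 142]
 [153 154 155 156 156 159 141 144 141  74]
 [154 157 158 137 160 136  71  76   5   3]
 [155 158 137  95 168 119  35  11  15  22]
 [159 158  36 107 176 179  76  22  26  23]
 [142 129  11  84 156 156  64  12  11  14]
 [ 83  66   4   2  54  24   4   5   8  13]]
blue
[[154 155 155 155 154 156 155 155 155 155 158 159]
 [154 156 156 155 155 155 156 157 158 150 145 145]
 [155 156 155 156 157 158 142 143 137 116  97  94]
 [154 155 156 159 143 141 134 114  59  68  72  75]
 [154 157 158 151  92 134 172 148  75  78  76  79]
 [156 159 150 114  55 157 165 165  76  79  73  64]
 [139 143 116  56  43  91 126 113  61  58  51  39]
 [ 80  83  83  36  30  53  56  48  35  31  32  27]]
```

Run:
```python
from h import *
np.set_printoptions(precision=2,suppress=True)
r=[[291.4,191.5]];b=[[281.9,211.9]]
rs=[[346.4,233.8]];bs=[[372,226.7]]
for k,t,s in(("red",r,rs),("blue",b,bs)):
    print(k,plane("top",t,84),plane("scene",s,84),tri(t,s))
print(tri([[353.5,199.2]],[[302.7,186.3]]))
# expected dot at head end
for n in("top","scene"):
    for c in((621.4,205.1),(571.3,230.1)):
        d=np.array([.894,-.448]); pr=np.array([.448,.894])
        c=np.array(c); P=[np.r_[c+d*sx*16+pr*sy*5,z] for z in(84,40) for sx in(-1,1) for sy in(-1,1)]
        print(n,c,proj(n,P).round(1).tolist())
```

```text
red [[631.79 201.53  84.  ]] [[633.09 199.41  84.  ]] [[632.55 200.53  84.75   2.44]]
blue [[582.15 225.95  84.  ]] [[583.52 224.82  84.  ]] [[582.72 225.34  83.55   1.74]]
[[610.83  47.12  61.94   2.7 ]]
top [621.4 205.1] [[289.1, 202.5], [285.4, 200.8], [294.7, 190.7], [291.0, 189.0], [290.9, 203.0], [287.4, 201.4], [296.3, 191.8], [292.8, 190.1]]
top [571.3 230.1] [[279.3, 223.1], [275.7, 221.4], [284.9, 211.3], [281.3, 209.6], [281.6, 222.8], [278.1, 221.1], [287.0, 211.5], [283.4, 209.8]]
scene [621.4 205.1] [[358.9, 227.8], [360.5, 232.0], [344.2, 232.0], [345.8, 236.3], [357.2, 236.7], [358.8, 240.8], [343.0, 240.8], [344.6, 245.0]]
scene [571.3 230.1] [[384.2, 220.5], [386.0, 224.7], [369.8, 224.7], [371.5, 228.8], [381.7, 229.6], [383.3, 233.7], [367.7, 233.7], [369.4, 237.7]]
```

```bash
cat >> h.py <<'E'
def plan(target=None,yaw=None,n=8,maxs=0.0415,grip=None):
    """rows to world target mm and tool-z azimuth yaw deg, ideal tracking"""
    o=observe(); p=o["tool_pos"].copy(); R=o["ee_rot"].copy(); g=o["finger_gap"]/1000
    az=np.degrees(np.arctan2(R[1,2],R[0,2])); print("t",o["clock"],"tcp",p.round(1),"az",az.round(2),"tilt",np.degrees(np.arccos(-R[2,1])).round(2),"F",o["ft_force"].round(1),"T",o["torque"].round(2),"gap",o["finger_gap"].round(1),"j7",o["qpos"][6].round(1))
    if target is None: target=p
    dy=0 if yaw is None else ((yaw-az+180)%360-180)
    v=(np.array(target,float)-p)
    m=max(int(np.ceil(np.linalg.norm(v)/41)),int(np.ceil(abs(dy)/7.1)),1); print("rows needed",m)
    rows=[]
    k=max(m,n) if m<=8 else m
    for i in range(min(k,24)):
        s=R.T@(v/k)/1000; tw=-dy/k
        rows.append([*s.round(4).tolist(),round(tw,2)])
        R=R@cv2.Rodrigues(np.array([0,np.radians(tw),0]))[0]
    for r in rows: print(r)
E
python3 - <<'E'
from h import *
np.set_printoptions(precision=1,suppress=True)
print(plane("top",[[236,149]],150),tri([[236,149]],[[358,298]]),"fake",plane("top",[[280.5,157.5]],80),tri([[283,157.5]],[[324.5,263]]), "jar",tri([[445,170]],[[206,90]]))
plan([177,-600,335])
E
```

```text
[[729.8 321.9 150. ]] [[731.3 321.1 147.8   3.5]] fake [[717.3 227.4  80. ]] [[714.5 218.4 100.3   0.9]] jar [[ 667.9 -139.1  264.1   31.5]]Traceback (most recent call last):
  File "<stdin>", line 4, in <module>
  File "h.py", line 24, in plan
    az=np.degrees(np.arctan2(R[1,2],R[0,2])); print("t",o["clock"],"tcp",p.round(1),"az",az.round(2),"tilt",np.degrees(np.arccos(-R[2,1])).round(2),"F",o["ft_force"].round(1),"T",o["torque"].round(2),"gap",o["finger_gap"].round(1),"j7",o["qpos"][6].round(1))
                                                                                                                                                                                                              ^^^^^^^^^^^^^^^^^^^^^
AttributeError: 'float' object has no attribute 'round'
```

```bash
sed -i 's/o\["finger_gap"\].round(1)/round(float(o["finger_gap"]),1)/; s/az.round(2)/round(float(az),2)/; s/np.degrees(np.arccos(-R\[2,1\])).round(2)/round(float(np.degrees(np.arccos(-R[2,1]))),2)/;s/o\["qpos"\]\[6\].round(1)/o["qpos"].round(1)/' h.py
python3 - <<'E'
from h import *
plan([177,-625,340])
E
```

```text
t 0.6 tcp [ 177.  -625.5  226.8] az -74.2 tilt 0.01 F [ 0.3 -0.9  0.4] T [0.01 0.05 0.04] gap 92.0 j7 [ 89.3  28.7 -24.5  88.8  12.7  65.2 -12. ]
rows needed 3
[-0.0, -0.0142, -0.0001, 0.0]
[-0.0, -0.0142, -0.0001, 0.0]
[-0.0, -0.0142, -0.0001, 0.0]
[-0.0, -0.0142, -0.0001, 0.0]
[-0.0, -0.0142, -0.0001, 0.0]
[-0.0, -0.0142, -0.0001, 0.0]
[-0.0, -0.0142, -0.0001, 0.0]
[-0.0, -0.0142, -0.0001, 0.0]
```

>>> {"name": "play_rows", "arguments": {
  "steps": [0,-0.04,0,0,0.05,0,-0.04,0,0,0.05,0,-0.04,0,0,0.05],
  "squeeze": 20
}}

```text
clock: 0.85
tool_pos: [174.4, -619.8, 338.0]
ee_rot: [[-0.962, -0.006, 0.273], [-0.273, 0.022, -0.962], [-0.0, -1.0, -0.023]]
ft_force: [1.0, -0.1, -0.3]
finger_gap: 76.3
```

Run:
```python
from h import *
plan([560,-200,345],20)
```

```text
t 0.85 tcp [ 174.4 -619.8  338. ] az -74.16 tilt 1.29 F [ 1.  -0.1 -0.3] T [-0.1  -0.04 -0.  ] gap 76.3 j7 [ 89.7  24.5 -25.4  80.4  10.3  78.6 -10.1]
rows needed 14
[-0.0347, -0.0, -0.0213, np.float64(-6.73)]
[-0.0369, -0.0, -0.0171, np.float64(-6.73)]
[-0.0387, -0.0, -0.0127, np.float64(-6.73)]
[-0.0399, -0.0, -0.0081, np.float64(-6.73)]
[-0.0406, -0.0, -0.0033, np.float64(-6.73)]
[-0.0407, -0.0, 0.0014, np.float64(-6.73)]
[-0.0402, -0.0, 0.0062, np.float64(-6.73)]
[-0.0392, -0.0, 0.0109, np.float64(-6.73)]
[-0.0377, -0.0, 0.0154, np.float64(-6.73)]
[-0.0356, -0.0, 0.0197, np.float64(-6.73)]
[-0.0331, -0.0, 0.0237, np.float64(-6.73)]
[-0.0301, -0.0, 0.0274, np.float64(-6.73)]
[-0.0267, -0.0, 0.0308, np.float64(-6.73)]
[-0.0229, -0.0, 0.0337, np.float64(-6.73)]
```

>>> {"name": "play_rows", "arguments": {
  "steps": [0,0,0,0,0.05,0,0,0,0,0.05]
}}

```text
clock: 1.02
tool_pos: [176.3, -623.7, 348.8]
ee_rot: [[-0.962, -0.001, 0.273], [-0.273, 0.007, -0.962], [-0.0, -1.0, -0.007]]
ft_force: [-0.9, 0.6, -0.6]
finger_gap: 62.9
```

>>> {"name": "play_rows", "arguments": {
  "steps": [-0.0347,0,-0.0213,-6.73,0.05,-0.0369,0,-0.0171,-6.73,0.05,-0.0387,0,-0.0127,-6.73,0.05,-0.04,0,-0.0081,-6.73,0.05,-0.0406,0,-0.0033,-6.73,0.05,-0.0407,0,0.0014,-6.73,0.05,-0.0402,0,0.0062,-6.73,0.05,-0.0392,0,0.0109,-6.73,0.05]
}}

```text
clock: 1.68
tool_pos: [389.4, -384.2, 343.5]
ee_rot: [[-0.332, -0.008, 0.943], [-0.943, 0.001, -0.332], [0.001, -1.0, -0.008]]
ft_force: [0.2, -1.1, 0.5]
finger_gap: 50.0
```

Run:
```python
from h import *
plan([622,205.5,345],63.4)
```

```text
t 1.6833 tcp [ 389.4 -384.2  343.5] az -19.37 tilt 0.48 F [ 0.2 -1.1  0.5] T [-0.04 -0.15  0.01] gap 50.0 j7 [ 77.2  15.3 -43.2  94.4  11.   75.   12.8]
rows needed 16
[-0.0396, -0.0002, 0.0015, np.float64(-5.17)]
[-0.0393, -0.0002, 0.0051, np.float64(-5.17)]
[-0.0387, -0.0002, 0.0086, np.float64(-5.17)]
[-0.0377, -0.0002, 0.012, np.float64(-5.17)]
[-0.0365, -0.0002, 0.0154, np.float64(-5.17)]
[-0.035, -0.0002, 0.0186, np.float64(-5.17)]
[-0.0332, -0.0002, 0.0217, np.float64(-5.17)]
[-0.0311, -0.0002, 0.0246, np.float64(-5.17)]
[-0.0287, -0.0002, 0.0273, np.float64(-5.17)]
[-0.0261, -0.0002, 0.0298, np.float64(-5.17)]
[-0.0234, -0.0002, 0.032, np.float64(-5.17)]
[-0.0204, -0.0002, 0.034, np.float64(-5.17)]
[-0.0172, -0.0002, 0.0357, np.float64(-5.17)]
[-0.0139, -0.0002, 0.0371, np.float64(-5.17)]
[-0.0105, -0.0002, 0.0382, np.float64(-5.17)]
[-0.007, -0.0002, 0.039, np.float64(-5.17)]
```

>>> {"name": "play_rows", "arguments": {
  "steps": [-0.0396,0,0.0015,-5.17,0.05,-0.0393,0,0.0051,-5.17,0.05,-0.0387,0,0.0086,-5.17,0.05,-0.0377,0,0.012,-5.17,0.05,-0.0365,0,0.0154,-5.17,0.05,-0.035,0,0.0186,-5.17,0.05,-0.0332,0,0.0217,-5.17,0.05,-0.0311,0,0.0246,-5.17,0.05]
}}

```text
clock: 2.35
tool_pos: [503.0, -72.1, 338.4]
ee_rot: [[0.411, -0.009, 0.912], [-0.912, 0.001, 0.411], [-0.005, -1.0, -0.008]]
ft_force: [0.5, -1.1, -0.6]
finger_gap: 49.9
```

Run:
```python
from h import *
plan([622,205.5,345],63.4)
```

```text
t 2.35 tcp [503.  -72.1 338.4] az 24.24 tilt 0.53 F [ 0.5 -1.1 -0.6] T [-0.01 -0.18 -0.03] gap 49.9 j7 [ 56.4  14.3 -60.1  99.4  12.8  74.2  17.7]
rows needed 8
[-0.0255, -0.0009, 0.0278, np.float64(-4.89)]
[-0.0231, -0.0009, 0.0299, np.float64(-4.89)]
[-0.0204, -0.0009, 0.0317, np.float64(-4.89)]
[-0.0177, -0.0009, 0.0334, np.float64(-4.89)]
[-0.0147, -0.0009, 0.0348, np.float64(-4.89)]
[-0.0117, -0.0009, 0.0359, np.float64(-4.89)]
[-0.0086, -0.0009, 0.0368, np.float64(-4.89)]
[-0.0055, -0.0009, 0.0374, np.float64(-4.89)]
```

>>> {"name": "play_rows", "arguments": {
  "steps": [-0.0255,-0.001,0.0278,-4.9,0.05,-0.0231,-0.001,0.0299,-4.9,0.05,-0.0204,-0.001,0.0317,-4.9,0.05,-0.0177,-0.001,0.0334,-4.9,0.05,-0.0147,-0.001,0.0348,-4.9,0.05,-0.0117,-0.001,0.0359,-4.9,0.05,-0.0086,-0.001,0.0368,-4.9,0.05]
}}

```text
clock: 2.93
tool_pos: [605.0, 183.3, 339.0]
ee_rot: [[0.867, -0.013, 0.498], [-0.498, -0.003, 0.867], [-0.01, -1.0, -0.009]]
ft_force: [0.8, -0.6, -0.0]
finger_gap: 50.2
```

>>> {"name": "play_rows", "arguments": {
  "steps": [0,0,0,0,0.05,0,0,0,0,0.05]
}}

```text
clock: 3.1
tool_pos: [603.3, 195.4, 336.3]
ee_rot: [[0.876, -0.017, 0.481], [-0.481, 0.004, 0.876], [-0.017, -1.0, -0.004]]
ft_force: [0.3, -0.2, -0.7]
finger_gap: 49.9
```

Run:
```python
from h import *
plan([622,205.5,120],63.4)
```

```text
t 3.1 tcp [603.3 195.4 336.3] az 61.22 tilt 0.99 F [ 0.3 -0.2 -0.7] T [-0.01 -0.2  -0.  ] gap 49.9 j7 [ 20.5  33.8 -63.1  81.8  29.2  83.1  18.9]
rows needed 6
[0.0019, 0.027, 0.0024, np.float64(-0.27)]
[0.0019, 0.027, 0.0023, np.float64(-0.27)]
[0.0019, 0.027, 0.0023, np.float64(-0.27)]
[0.0019, 0.027, 0.0023, np.float64(-0.27)]
[0.0019, 0.027, 0.0023, np.float64(-0.27)]
[0.0019, 0.027, 0.0023, np.float64(-0.27)]
[0.002, 0.027, 0.0023, np.float64(-0.27)]
[0.002, 0.027, 0.0023, np.float64(-0.27)]
```

>>> {"name": "play_rows", "arguments": {
  "steps": [0.002,0.027,0.0023,-0.27,0.05,0.002,0.027,0.0023,-0.27,0.05,0.002,0.027,0.0023,-0.27,0.05,0.002,0.027,0.0023,-0.27,0.05,0.002,0.027,0.0023,-0.27,0.05,0.002,0.027,0.0023,-0.27,0.05,0,0,0,0,0.05,0,0,0,0,0.05]
}}

```text
clock: 3.77
tool_pos: [617.1, 195.7, 166.0]
ee_rot: [[0.885, -0.017, 0.464], [-0.464, 0.002, 0.886], [-0.015, -1.0, -0.006]]
ft_force: [0.2, 0.3, 1.7]
finger_gap: 49.8
```

Run:
```python
from h import *
for n in("top","scene"):
    a=get_image(n)[...,::-1]; cv2.imwrite(f"pics/{n}2.png",a)
plan([622,205.5,100],63.4)
```

```text
t 3.8667 tcp [617.6 195.8 167. ] az 62.31 tilt 0.88 F [0.1 0.3 0.7] T [ 0.05 -0.19 -0.01] gap 49.9 j7 [ 17.5  43.  -57.1  90.7  37.5  68.2  15. ]
rows needed 2
[0.0, 0.0084, 0.0014, np.float64(-0.14)]
[0.0, 0.0084, 0.0014, np.float64(-0.14)]
[0.0001, 0.0084, 0.0014, np.float64(-0.14)]
[0.0001, 0.0084, 0.0014, np.float64(-0.14)]
[0.0001, 0.0084, 0.0014, np.float64(-0.14)]
[0.0001, 0.0084, 0.0014, np.float64(-0.14)]
[0.0001, 0.0084, 0.0014, np.float64(-0.14)]
[0.0001, 0.0084, 0.0014, np.float64(-0.14)]
```

View pics/scene2.png

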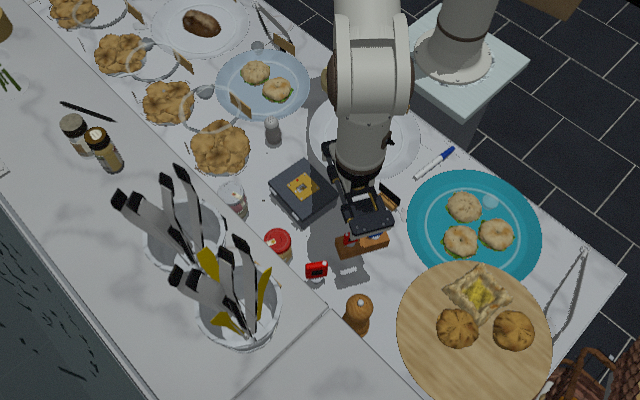

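View pics/top2.png

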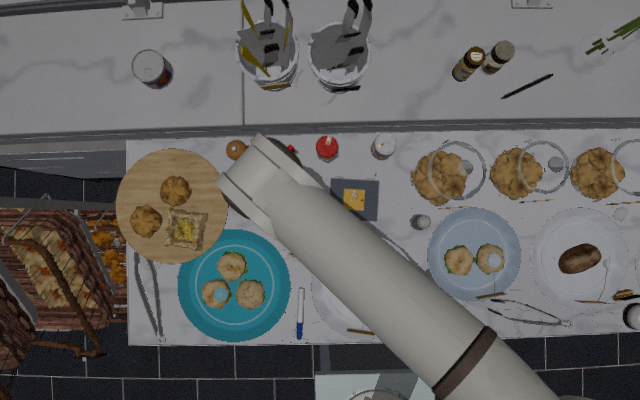

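>>> {"name": "play_rows", "arguments": {
  "steps": [0,0.012,0.0025,-0.3,0.05,0,0.012,0.0025,-0.3,0.05,0,0.012,0.0025,-0.2,0.05,0,0.012,0.002,-0.2,0.05,0,0.008,0.002,-0.1,0.05,0,0,0,0,0.05,0,0,0,0,0.05]
}}

```text
clock: 4.45
tool_pos: [625.7, 208.5, 111.3]
ee_rot: [[0.894, -0.006, 0.447], [-0.447, 0.004, 0.895], [-0.008, -1.0, 0.001]]
ft_force: [-0.7, 0.3, 0.7]
finger_gap: 50.5
```

Run:
```python
from h import *
a=get_image("scene")[...,::-1]; cv2.imwrite(f"pics/s3.png",cv2.resize(a[170:270,320:420],None,fx=6,fy=6,interpolation=cv2.INTER_CUBIC))
plan([622,205.5,47],63.4)
o=observe();print(proj("scene",[o["tool_pos"]]))
```

```text
t 4.5 tcp [625.5 208.4 111.3] az 63.45 tilt 0.45 F [ 0.4 -0.4  0.6] T [ 0.11 -0.16  0.02] gap 49.9 j7 [ 14.9  47.1 -54.5  91.6  41.2  63.7  13.3]
rows needed 2
[-0.0002, 0.008, -0.0005, np.float64(0.01)]
[-0.0002, 0.008, -0.0005, np.float64(0.01)]
[-0.0002, 0.008, -0.0005, np.float64(0.01)]
[-0.0002, 0.008, -0.0005, np.float64(0.01)]
[-0.0002, 0.008, -0.0005, np.float64(0.01)]
[-0.0002, 0.008, -0.0005, np.float64(0.01)]
[-0.0002, 0.008, -0.0005, np.float64(0.01)]
[-0.0002, 0.008, -0.0005, np.float64(0.01)]
[[353.0956805  228.58089033]]
```

View pics/s3.png

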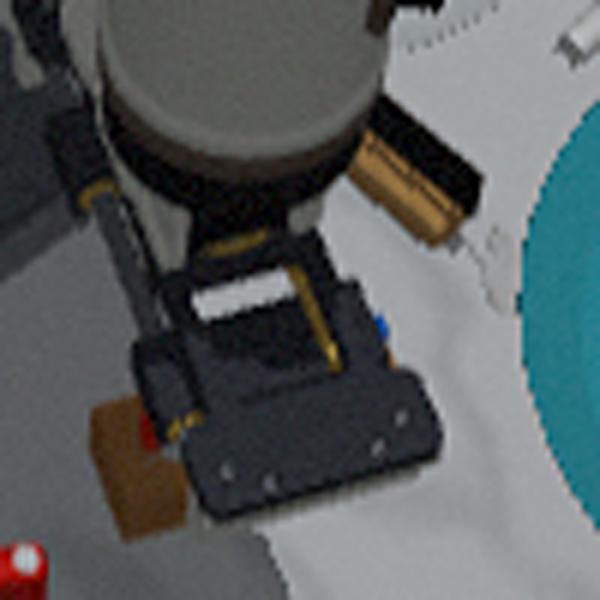

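Run:
```python
from h import *
np.set_printoptions(precision=0,suppress=True)
o=observe();p=o["tool_pos"];R=o["ee_rot"]
for y in(0,-19,-66,-150):
    for L in((0,0),(0,25),(0,-25),(0,95),(0,-95),(37,0),(-37,0),(95,37),(95,-37),(-95,37),(-95,-37),(37,95),(-37,95),(37,-95),(-37,-95)):
        q=p+R@np.array([L[0],y,L[1]]); print(y,L,((proj("scene",[q])[0]-[320,170])*6))
```

```text
0 (0, 0) [199. 351.]
0 (0, 25) [224. 417.]
0 (0, -25) [174. 287.]
0 (0, 95) [298. 609.]
0 (0, -95) [107. 115.]
0 (37, 0) [ 93. 382.]
0 (-37, 0) [303. 321.]
0 (95, 37) [-41. 531.]
0 (95, -37) [-107.  334.]
0 (-95, 37) [506. 369.]
0 (-95, -37) [423. 183.]
0 (37, 95) [189. 642.]
0 (-37, 95) [407. 576.]
0 (37, -95) [  5. 143.]
0 (-37, -95) [207.  88.]
-19 (0, 0) [202. 327.]
-19 (0, 25) [228. 393.]
-19 (0, -25) [177. 262.]
-19 (0, 95) [304. 587.]
-19 (0, -95) [109.  88.]
-19 (37, 0) [ 95. 357.]
-19 (-37, 0) [308. 296.]
-19 (95, 37) [-41. 508.]
-19 (95, -37) [-109.  308.]
-19 (-95, 37) [515. 345.]
-19 (-95, -37) [431. 156.]
-19 (37, 95) [193. 621.]
-19 (-37, 95) [414. 554.]
-19 (37, -95) [  6. 116.]
-19 (-37, -95) [211.  60.]
-66 (0, 0) [212. 261.]
-66 (0, 25) [239. 330.]
-66 (0, -25) [185. 194.]
-66 (0, 95) [319. 531.]
-66 (0, -95) [114.  15.]
-66 (37, 0) [100. 293.]
-66 (-37, 0) [323. 229.]
-66 (95, 37) [-42. 449.]
-66 (95, -37) [-112.  242.]
-66 (-95, 37) [538. 280.]
-66 (-95, -37) [450.  85.]
-66 (37, 95) [202. 566.]
-66 (-37, 95) [434. 496.]
-66 (37, -95) [ 7. 44.]
-66 (-37, -95) [221. -14.]
-150 (0, 0) [232. 128.]
-150 (0, 25) [261. 201.]
-150 (0, -25) [203.  58.]
-150 (0, 95) [349. 415.]
-150 (0, -95) [ 125. -131.]
-150 (37, 0) [110. 162.]
-150 (-37, 0) [351.  95.]
-150 (95, 37) [-44. 328.]
-150 (95, -37) [-120.  108.]
-150 (-95, 37) [586. 148.]
-150 (-95, -37) [488. -57.]
-150 (37, 95) [222. 453.]
-150 (-37, 95) [474. 378.]
-150 (37, -95) [   9. -101.]
-150 (-37, -95) [ 240. -161.]
```

>>> {"name": "play_rows", "arguments": {
  "steps": [-0.001,0.008,-0.002,0,0.05,-0.001,0.008,-0.002,0,0.05,0,0.004,0,0,0.05,0,0,0,0,0.05,0,0,0,0,0.05]
}}

```text
clock: 4.92
tool_pos: [621.8, 205.7, 90.1]
ee_rot: [[0.894, -0.006, 0.447], [-0.447, 0.004, 0.894], [-0.007, -1.0, 0.001]]
ft_force: [0.7, 0.0, 0.1]
finger_gap: 49.9
```

Run:
```python
from h import *
plan([622,205.5,47],63.4)
```

```text
t 4.9167 tcp [621.8 205.7  90.1] az 63.44 tilt 0.4 F [0.7 0.  0.1] T [ 0.04 -0.15  0.06] gap 49.9 j7 [ 14.7  48.  -53.5  93.   42.4  61.6  12.5]
rows needed 2
[0.0001, 0.0054, -0.0, np.float64(0.01)]
[0.0001, 0.0054, -0.0, np.float64(0.01)]
[0.0001, 0.0054, -0.0, np.float64(0.01)]
[0.0001, 0.0054, -0.0, np.float64(0.01)]
[0.0001, 0.0054, -0.0, np.float64(0.01)]
[0.0001, 0.0054, -0.0, np.float64(0.01)]
[0.0001, 0.0054, -0.0, np.float64(0.01)]
[0.0001, 0.0054, -0.0, np.float64(0.01)]
```

>>> {"name": "play_rows", "arguments": {
  "steps": [0,0.008,0,0,0.05,0,0.009,0,0,0.05,0,0.009,0,0,0.05,0,0.009,0,0,0.05,0,0.006,0,0,0.05,0,0.002,0,0,0.05,0,0,0,0,0.05,0,0,0,0,0.05]
}}

```text
clock: 5.58
tool_pos: [621.3, 205.5, 41.6]
ee_rot: [[0.894, -0.007, 0.447], [-0.447, 0.004, 0.894], [-0.008, -1.0, 0.001]]
ft_force: [-0.3, -0.9, -0.2]
finger_gap: 50.1
```

Run:
```python
from h import *
plan([622,205.5,47],63.4)
```

```text
t 5.5833 tcp [621.3 205.5  41.6] az 63.42 tilt 0.44 F [-0.3 -0.9 -0.2] T [ 0.05 -0.16 -0.04] gap 50.1 j7 [ 13.4  51.2 -51.   94.   45.2  57.8  10.6]
rows needed 1
[0.0001, -0.0007, 0.0, np.float64(0.0)]
[0.0001, -0.0007, 0.0, np.float64(0.0)]
[0.0001, -0.0007, 0.0, np.float64(0.0)]
[0.0001, -0.0007, 0.0, np.float64(0.0)]
[0.0001, -0.0007, 0.0, np.float64(0.0)]
[0.0001, -0.0007, 0.0, np.float64(0.0)]
[0.0001, -0.0007, 0.0, np.float64(0.0)]
[0.0001, -0.0007, 0.0, np.float64(0.0)]
```

>>> {"name": "play_rows", "arguments": {
  "steps": [0,-0.004,0,0,0.05,0,0,0,0,0.05,0,0,0,0,0.025,0,0,0,0,0.015,0,0,0,0,0.008],
  "squeeze": 30
}}

```text
clock: 6.0
tool_pos: [622.4, 206.2, 47.7]
ee_rot: [[0.894, -0.004, 0.447], [-0.447, 0.005, 0.894], [-0.006, -1.0, 0.003]]
ft_force: [-0.5, -0.2, 0.2]
finger_gap: 34.4
```

>>> {"name": "play_rows", "arguments": {
  "steps": [0,0,0,0,0.005,0,0,0,0,0,0,0,0,0,0]
}}

```text
clock: 6.25
tool_pos: [622.8, 206.2, 48.4]
ee_rot: [[0.894, -0.003, 0.448], [-0.448, 0.005, 0.894], [-0.005, -1.0, 0.003]]
ft_force: [-0.0, -0.5, -0.3]
finger_gap: 14.6
```

Run:
```python
from h import *
plan([622,205.5,47],63.4)
```

```text
t 6.25 tcp [622.8 206.2  48.4] az 63.41 tilt 0.34 F [-0.  -0.5 -0.3] T [ 0.05 -0.12 -0.04] gap 14.6 j7 [ 13.5  50.8 -51.3  93.9  44.9  58.2  10.8]
rows needed 1
[-0.0, 0.0002, -0.0001, np.float64(0.0)]
[-0.0, 0.0002, -0.0001, np.float64(0.0)]
[-0.0, 0.0002, -0.0001, np.float64(0.0)]
[-0.0, 0.0002, -0.0001, np.float64(0.0)]
[-0.0, 0.0002, -0.0001, np.float64(0.0)]
[-0.0, 0.0002, -0.0001, np.float64(0.0)]
[-0.0, 0.0002, -0.0001, np.float64(0.0)]
[-0.0, 0.0002, -0.0001, np.float64(0.0)]
```

>>> {"name": "play_rows", "arguments": {
  "steps": [0,0,0,0,0,0,0,0,0,0,0,0,0,0,0]
}}

```text
clock: 6.5
tool_pos: [622.8, 206.2, 48.4]
ee_rot: [[0.894, -0.003, 0.448], [-0.448, 0.005, 0.894], [-0.005, -1.0, 0.003]]
ft_force: [0.0, 0.4, 0.1]
finger_gap: 10.0
```

Run:
```python
from h import *
plan([622,205.5,47],63.4,n=1)
a=get_image("scene")[...,::-1]; cv2.imwrite(f"pics/s4.png",cv2.resize(a[170:270,320:420],None,fx=6,fy=6,interpolation=cv2.INTER_CUBIC))
```

```text
t 6.5 tcp [622.8 206.2  48.4] az 63.41 tilt 0.34 F [0.  0.4 0.1] T [ 0.06 -0.12  0.  ] gap 10.0 j7 [ 13.5  50.8 -51.3  93.9  44.9  58.2  10.8]
rows needed 1
[-0.0004, 0.0014, -0.001, np.float64(0.01)]
```

View pics/s4.png

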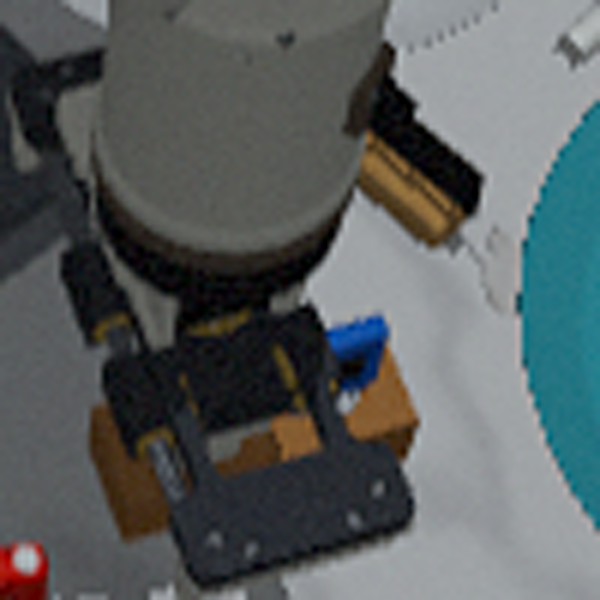

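>>> {"name": "play_rows", "arguments": {
  "steps": [0,-0.01,0,0,0,0,-0.015,0,0,0,0,-0.02,0,0,0,0,-0.025,0,0,0,0,-0.025,0,0,0,0,-0.025,0,0,0,0,-0.02,0,0,0,0,0,0,0,0]
}}

```text
clock: 7.22
tool_pos: [621.5, 206.5, 200.8]
ee_rot: [[0.895, -0.005, 0.445], [-0.445, 0.006, 0.895], [-0.007, -1.0, 0.003]]
ft_force: [1.6, -0.0, 0.8]
finger_gap: 10.1
```

Run:
```python
from h import *
a=get_image("scene")[...,::-1]; cv2.imwrite(f"pics/s5.png",cv2.resize(a[130:270,280:420],None,fx=4.2,fy=4.2,interpolation=cv2.INTER_CUBIC))
plan([611.1,47.5,205],-42)
```

```text
t 7.2667 tcp [621.1 206.2 199.3] az 63.57 tilt 0.46 F [0.4 0.2 0.1] T [ 0.07 -0.15  0.  ] gap 9.5 j7 [ 17.3  41.6 -58.5  88.7  36.4  70.8  16.4]
rows needed 15
[0.0041, -0.0004, -0.0098, np.float64(7.04)]
[0.0053, -0.0004, -0.0092, np.float64(7.04)]
[0.0064, -0.0004, -0.0085, np.float64(7.04)]
[0.0074, -0.0004, -0.0076, np.float64(7.04)]
[0.0082, -0.0004, -0.0067, np.float64(7.04)]
[0.009, -0.0004, -0.0056, np.float64(7.04)]
[0.0096, -0.0004, -0.0045, np.float64(7.04)]
[0.0101, -0.0004, -0.0033, np.float64(7.04)]
[0.0104, -0.0004, -0.002, np.float64(7.04)]
[0.0106, -0.0004, -0.0007, np.float64(7.04)]
[0.0106, -0.0004, 0.0006, np.float64(7.04)]
[0.0104, -0.0004, 0.0019, np.float64(7.04)]
[0.0101, -0.0004, 0.0031, np.float64(7.04)]
[0.0097, -0.0004, 0.0044, np.float64(7.04)]
[0.0091, -0.0004, 0.0055, np.float64(7.04)]
```

View pics/s5.png

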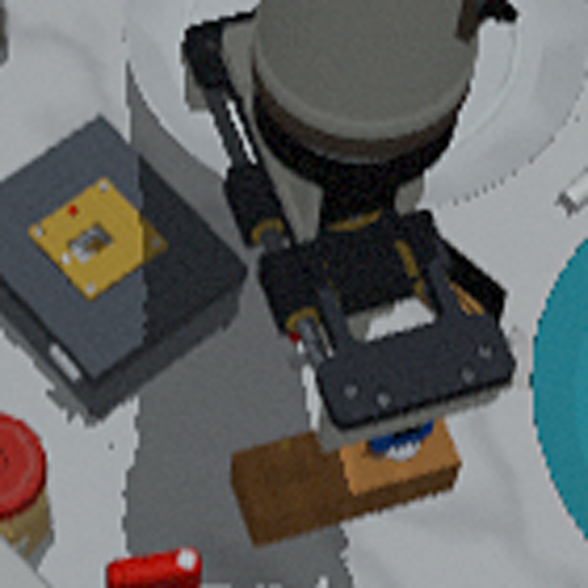

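>>> {"name": "play_rows", "arguments": {
  "steps": [0.0041,0,-0.0098,7.04,0,0.0053,0,-0.0092,7.04,0,0.0064,0,-0.0085,7.04,0,0.0074,0,-0.0076,7.04,0,0.0082,0,-0.0067,7.04,0,0.009,0,-0.0056,7.04,0,0.0096,0,-0.0045,7.04,0,0.0101,0,-0.0033,7.04,0]
}}

```text
clock: 7.93
tool_pos: [609.2, 120.5, 195.2]
ee_rot: [[0.111, -0.014, 0.994], [-0.994, 0.006, 0.111], [-0.008, -1.0, -0.013]]
ft_force: [0.0, -0.2, -1.1]
finger_gap: 10.1
```

Run:
```python
from h import *
plan([611.1,47.5,205],-42)
```

```text
t 7.9333 tcp [609.2 120.5 195.2] az 6.36 tilt 0.86 F [ 0.  -0.2 -1.1] T [ 0.02 -0.11  0.02] gap 10.1 j7 [ 20.1  33.8 -47.3  93.8  26.1  64.9 -27.5]
rows needed 7
[0.0091, -0.0013, -0.0008, np.float64(6.05)]
[0.0091, -0.0013, 0.0002, np.float64(6.05)]
[0.009, -0.0013, 0.0011, np.float64(6.05)]
[0.0089, -0.0013, 0.0021, np.float64(6.05)]
[0.0086, -0.0013, 0.003, np.float64(6.05)]
[0.0082, -0.0013, 0.0039, np.float64(6.05)]
[0.0078, -0.0013, 0.0047, np.float64(6.05)]
[0.0072, -0.0013, 0.0055, np.float64(6.05)]
```

>>> {"name": "play_rows", "arguments": {
  "steps": [0.0091,-0.001,0,6,0,0.0091,-0.001,0,6,0,0.009,-0.001,0.0011,6,0,0.0089,-0.001,0.0021,6,0,0.0086,-0.001,0.003,6,0,0.008,-0.001,0.0039,6,0,0.0068,0,0.004,6,0,0,0,0,0,0]
}}

```text
clock: 8.6
tool_pos: [603.5, 49.9, 194.2]
ee_rot: [[-0.619, -0.028, 0.785], [-0.785, 0.002, -0.619], [0.016, -1.0, -0.023]]
ft_force: [0.0, 0.3, -1.2]
finger_gap: 10.0
```

>>> {"name": "play_rows", "arguments": {
  "steps": [0,0,0,0,0]
}}

```text
clock: 8.68
tool_pos: [602.8, 49.8, 193.6]
ee_rot: [[-0.617, -0.029, 0.786], [-0.787, 0.001, -0.617], [0.017, -1.0, -0.024]]
ft_force: [0.1, 1.2, -0.1]
finger_gap: 9.6
```

Run:
```python
from h import *
a=get_image("scene")[...,::-1]; cv2.imwrite("pics/s6raw.png",a);cv2.imwrite(f"pics/s6.png",np.clip(1.6*cv2.resize(a[120:230,240:370],None,fx=5,fy=5,interpolation=cv2.INTER_CUBIC),0,255))
plan([611.1,47.5,205],-42,n=1)
p=observe()["tool_pos"]; print(((proj("scene",[p,p-[0,0,12.4],p-[0,0,39.4]])-[240,120])*5).round(0))
```

```text
t 8.7333 tcp [602.7  49.6 193.5] az -38.12 tilt 1.67 F [ 0.3 -0.9 -1.4] T [-0.06 -0.09 -0.02] gap 9.8 j7 [ 20.3  29.7 -37.2  95.6  19.1  62.9 -60.7]
rows needed 1
[-0.0033, -0.0117, 0.0076, np.float64(3.88)]
[[331. 155.]
 [331. 173.]
 [332. 210.]][ WARN:0@1.458] global loadsave.cpp:1063 imwrite_ Unsupported depth image for selected encoder is fallbacked to CV_8U.
```

View pics/s6.png

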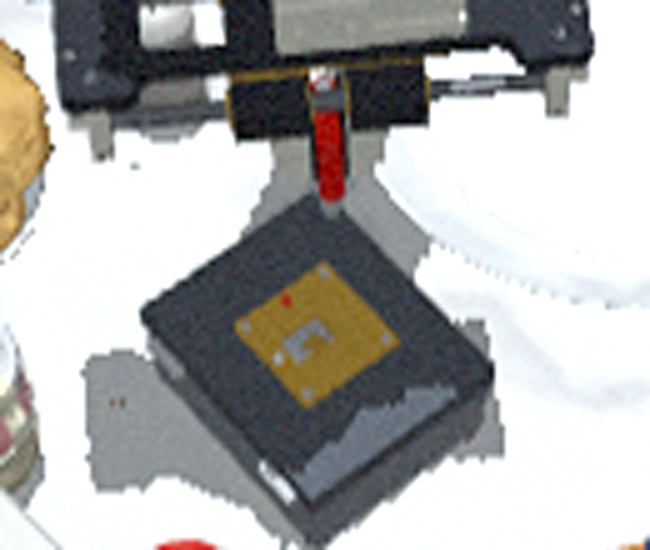

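Run:
```python
from h import *
np.set_printoptions(precision=2,suppress=True)
a=cv2.imread("pics/s6raw.png")
h,s,v=cv2.split(cv2.cvtColor(a,cv2.COLOR_BGR2HSV))
red=((h<8)|(h>172))&(s>120)&(v>50)
print("R-G");print((a[130:166,298:314,2].astype(int)-a[130:166,298:314,1]))
print("G");print(a[132:166,298:314,1])
o=observe();p=o["tool_pos"];R=o["ee_rot"]
def P(x,y,z): # key coords about shoulder underside; tool x=key x, tool z=key y
    return p+R@np.array([x,12.4-z,y])
for nm,q in dict(topnear=[(-16,-5,48),(-16,5,48)],botnear=[(-16,-5,4),(-16,5,4)],topfar=[(16,-5,48),(16,5,48)],dot=[(11,0,48)],tip=[(0,-4.5,-24),(0,4.5,-24),(0,0,-27)]).items(): print(nm,proj("scene",[P(*t) for t in q]))
```

```text
R-G
[[ -4  -3   3  -2  -1   3  -3   0  -2   0  -3   5   3  -3 -16  -7]
 [  4   1  -8  -4  -3   0  -5  -5   5 -10  -8   4   0   2   2   1]
 [ -1   0  -7  -6  -8   7   3   3   3   2  13  -2   5   4   0   4]
 [  7   6   7  10   3   2   1   5  -1   3  10   5   8  10   4   2]
 [  9   8  13  12  -2   6   1   7  -2  -4  -1  -7  -9   1   0   3]
 [ 10  10   5   4   1  16   8  18   8   1   1   2   2  -6   4  -3]
 [ -4  -6   2   4  42  25  -4  12  53   7   5   6   0  -1  -4   4]
 [ -2  -8  -2   4  55   1  -6  -2  45   4  -1   7  -3  -4  -4   2]
 [ -2  -4  -8   4  13  18   0  -6  -5  -3  -4  12  -1  -6   0   1]
 [  1  -2   5   9  -2  -2  -2  -6  -3  -3  -5   7  -2  -1  -2  -3]
 [  1  -4  -2   1  -3  -5   0  -4  -1  -6  -5  12  -5  -1   9   1]
 [ -4   3   3   0   0   5  -1   0  11   0  -2  13  -4  -2  -2  -5]
 [ -2   3  -8  -7   9  48  47  44  66  34   2  10   1  -5  -1  -1]
 [-12  -5   1  -4  20  85  84  99  98  84   2   6   5  -1  -8   4]
 [  2  -4   3  -7  15  84  96  98  85  90   0  -2   0   4  -7  -1]
 [ -5   0   3  -4  -3  85  86  82  98  84   8  -8   0  -3  -2   0]
 [  0   0   1   0  -4  7
[... 3103 characters left out ...]
 15  83  93  93  92  95]
 [ 89  84  58  36  42  52  35  17  14  17  51  93  93  93  99  96]
 [ 75  55  35  45  41  40  67  53  51  53  80  96  90  94  93  94]
 [ 33  41  34  40  41  37  68  77  77  73  69  93  94  92  92  99]
 [ 36  40  41  37  34  40  47  73  70  65  34  81  93  94  93  91]
 [ 37  40  44  42  36  30  37  55  60  50  40  48  76  91  90  87]
 [ 40  34  36  37  31  39  37  38  37  44  38  37  43  75  90  87]
 [ 42  41  35  43  34  39  40  40  40  36  36  44  41  45  76  88]]
topnear [[308.91 147.51]
 [303.66 148.01]]
botnear [[309.53 159.91]
 [304.49 160.4 ]]
topfar [[307.29 133.71]
 [302.12 134.2 ]]
dot [[304.95 136.08]]
tip [[308.89 160.67]
 [304.5  161.09]
 [306.74 161.66]]
```

Run:
```python
from h import *
plan([610.3,48.4,160],85.2)
```

```text
t 8.7333 tcp [602.7  49.6 193.5] az -38.12 tilt 1.67 F [ 0.3 -0.9 -1.4] T [-0.06 -0.09 -0.02] gap 9.8 j7 [ 20.3  29.7 -37.2  95.6  19.1  62.9 -60.7]
rows needed 18
[-0.0002, 0.0018, 0.0004, np.float64(-6.85)]
[-0.0002, 0.0018, 0.0004, np.float64(-6.85)]
[-0.0001, 0.0018, 0.0005, np.float64(-6.85)]
[-0.0001, 0.0018, 0.0005, np.float64(-6.85)]
[-0.0, 0.0018, 0.0005, np.float64(-6.85)]
[0.0, 0.0018, 0.0005, np.float64(-6.85)]
[0.0001, 0.0018, 0.0005, np.float64(-6.85)]
[0.0002, 0.0018, 0.0005, np.float64(-6.85)]
[0.0002, 0.0018, 0.0004, np.float64(-6.85)]
[0.0003, 0.0018, 0.0004, np.float64(-6.85)]
[0.0003, 0.0018, 0.0004, np.float64(-6.85)]
[0.0003, 0.0018, 0.0003, np.float64(-6.85)]
[0.0004, 0.0018, 0.0003, np.float64(-6.85)]
[0.0004, 0.0018, 0.0002, np.float64(-6.85)]
[0.0004, 0.0018, 0.0002, np.float64(-6.85)]
[0.0005, 0.0018, 0.0001, np.float64(-6.85)]
[0.0005, 0.0018, 0.0001, np.float64(-6.85)]
[0.0005, 0.0018, 0.0, np.float64(-6.85)]
```

>>> {"name": "play_rows", "arguments": {
  "steps": [0,0,0,-6.9,0,0,0,0,-6.9,0,0,0,0,-6.9,0,0,0,0,-6.9,0,0,0,0,-6.9,0,0,0,0,-6.9,0,0,0,0,-6.9,0,0,0,0,-6.9,0]
}}

```text
clock: 9.4
tool_pos: [600.3, 57.4, 192.1]
ee_rot: [[0.332, -0.032, 0.943], [-0.943, 0.005, 0.333], [-0.015, -0.999, -0.029]]
ft_force: [-0.3, 0.2, 0.1]
finger_gap: 9.7
```

>>> {"name": "play_rows", "arguments": {
  "steps": [0,0,0,-6.9,0,0,0,0,-6.9,0,0,0,0,-6.9,0,0,0,0,-6.9,0,0,0,0,-6.9,0,0,0,0,-6.9,0,0,0,0,-6.9,0,0,0,0,0,0]
}}

```text
clock: 10.07
tool_pos: [598.4, 64.9, 191.2]
ee_rot: [[0.939, -0.034, 0.342], [-0.342, 0.011, 0.94], [-0.035, -0.999, -0.002]]
ft_force: [-0.3, 0.6, 0.2]
finger_gap: 9.9
```

Run:
```python
from h import *
plan([610.3,48.4,140],85.2,n=4)
print(observe()["ee_rot"].round(4))
```

```text
t 10.0667 tcp [598.4  64.9 191.2] az 69.98 tilt 2.03 F [-0.3  0.6  0.2] T [ 0.1  -0.18  0.04] gap 9.9 j7 [ 33.8  39.2 -61.4  95.5  35.   69.1  33.9]
rows needed 3
[0.0046, 0.0127, -0.0028, np.float64(-3.81)]
[0.0044, 0.0127, -0.0031, np.float64(-3.81)]
[0.0042, 0.0127, -0.0034, np.float64(-3.81)]
[0.004, 0.0127, -0.0037, np.float64(-3.81)]
[[ 0.9389 -0.0337  0.3424]
 [-0.3423  0.0105  0.9395]
 [-0.0353 -0.9994 -0.0017]]
```

>>> {"name": "play_rows", "arguments": {
  "steps": [0.0046,0.01,-0.0028,-4,0,0.0044,0.01,-0.0031,-4,0,0.0042,0.01,-0.0034,-3.5,0,0.003,0.008,-0.003,-3,0,0,0,0,0,0,0,0,0,0,0]
}}

```text
clock: 10.57
tool_pos: [610.1, 53.4, 151.8]
ee_rot: [[0.995, -0.033, 0.091], [-0.091, 0.015, 0.996], [-0.034, -0.999, 0.012]]
ft_force: [-0.7, 0.2, 0.2]
finger_gap: 9.5
```

Run:
```python
from h import *
plan([610.3,48.4,125],85.2,n=4)
print(observe()["ee_rot"].round(4))
```

```text
t 10.5667 tcp [610.1  53.4 151.8] az 84.78 tilt 2.07 F [-0.7  0.2  0.2] T [ 0.12 -0.22 -0.02] gap 9.5 j7 [ 34.7  44.2 -62.1  95.8  40.1  67.6  46.9]
rows needed 1
[0.0004, 0.0067, -0.0013, np.float64(-0.1)]
[0.0004, 0.0067, -0.0013, np.float64(-0.1)]
[0.0004, 0.0067, -0.0013, np.float64(-0.1)]
[0.0004, 0.0067, -0.0013, np.float64(-0.1)]
[[ 0.9953 -0.0329  0.091 ]
 [-0.0905  0.015   0.9958]
 [-0.0341 -0.9993  0.012 ]]
```

>>> {"name": "play_rows", "arguments": {
  "steps": [0.001,0.008,-0.0017,-0.1,0,0.001,0.01,-0.0017,-0.1,0,0.0,0.01,-0.0015,-0.1,0,0,0.006,0,0,0,0,0,0,0,0,0,0,0,0,0]
}}

```text
clock: 11.07
tool_pos: [610.3, 50.1, 115.4]
ee_rot: [[0.995, -0.032, 0.09], [-0.09, 0.015, 0.996], [-0.033, -0.999, 0.012]]
ft_force: [-0.2, -0.2, -0.1]
finger_gap: 9.6
```

Run:
```python
from h import *
plan([611.4,47.9,110],85.2,n=4)
print(observe()["ee_rot"].round(4))
a=get_image("scene")[...,::-1]; cv2.imwrite("pics/s7raw.png",a);cv2.imwrite(f"pics/s7.png",np.clip(1.6*cv2.resize(a[120:230,240:370],None,fx=5,fy=5,interpolation=cv2.INTER_CUBIC),0,255).astype(np.uint8))
```

```text
t 11.0667 tcp [610.3  50.1 115.4] az 84.81 tilt 2.02 F [-0.2 -0.2 -0.1] T [ 0.08 -0.17  0.06] gap 9.6 j7 [ 33.9  46.4 -60.1  97.2  42.4  64.5  45.9]
rows needed 1
[0.0004, 0.0013, -0.0005, np.float64(-0.1)]
[0.0004, 0.0013, -0.0005, np.float64(-0.1)]
[0.0004, 0.0013, -0.0005, np.float64(-0.1)]
[0.0004, 0.0013, -0.0005, np.float64(-0.1)]
[[ 0.9954 -0.0318  0.0904]
 [-0.0899  0.0152  0.9958]
 [-0.033  -0.9994  0.0122]]
```

View pics/s7.png

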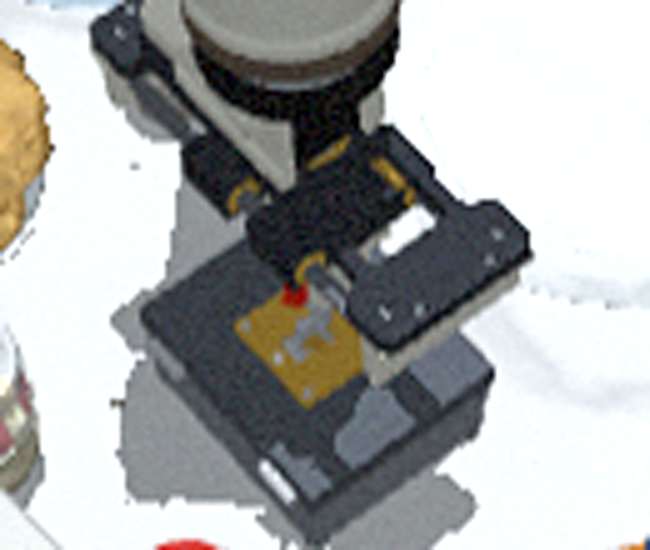

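>>> {"name": "play_rows", "arguments": {
  "steps": [0.0012,0,-0.0022,-0.4,0,0,0,0,0,0,0,0,0,0,0]
}}

```text
clock: 11.37
tool_pos: [611.8, 48.1, 116.1]
ee_rot: [[0.996, -0.031, 0.082], [-0.082, 0.015, 0.997], [-0.032, -0.999, 0.013]]
ft_force: [0.3, 0.4, 0.4]
finger_gap: 9.9
```

Run:
```python
from h import *
plan([611.4,47.9,105],85.2,n=4)
```

```text
t 11.3667 tcp [611.8  48.1 116.1] az 85.27 tilt 1.97 F [0.3 0.4 0.4] T [ 0.13 -0.18 -0.02] gap 9.9 j7 [ 34.1  46.4 -60.2  97.1  42.5  64.6  46.5]
rows needed 1
[-0.0, 0.0028, -0.0001, np.float64(0.02)]
[-0.0, 0.0028, -0.0001, np.float64(0.02)]
[-0.0, 0.0028, -0.0001, np.float64(0.02)]
[-0.0, 0.0028, -0.0001, np.float64(0.02)]
```

Good; descend gently (moving along the tool's y would drift in x by the tilt, so add a little x).

>>> {"name": "play_rows", "arguments": {
  "steps": [0,0.003,0,0,0,0,0.003,0,0,0,0,0.003,0,0,0,0,0.002,0,0,0,0,0.002,0,0,0]
}}

```text
clock: 11.78
tool_pos: [612.3, 48.3, 103.3]
ee_rot: [[0.996, -0.028, 0.083], [-0.083, 0.015, 0.996], [-0.03, -0.999, 0.013]]
ft_force: [0.5, 0.3, -1.1]
finger_gap: 9.9
```

Run:
```python
from h import *
plan([611.4,47.9,100],85.2,n=4)
```

```text
t 11.7833 tcp [612.3  48.3 103.3] az 85.24 tilt 1.85 F [ 0.5  0.3 -1.1] T [ 0.07 -0.19 -0.04] gap 9.9 j7 [ 33.7  47.2 -59.5  97.5  43.4  63.4  45.9]
rows needed 1
[-0.0002, 0.0008, -0.0001, np.float64(0.01)]
[-0.0002, 0.0008, -0.0001, np.float64(0.01)]
[-0.0002, 0.0008, -0.0001, np.float64(0.01)]
[-0.0002, 0.0008, -0.0001, np.float64(0.01)]
```

>>> {"name": "play_rows", "arguments": {
  "steps": [-0.0009,0.002,-0.0003,0,0,0,0.002,0,0,0,0,0.002,0,0,0,0,0.001,0,0,0]
}}

```text
clock: 12.12
tool_pos: [611.0, 48.3, 95.6]
ee_rot: [[0.996, -0.029, 0.083], [-0.082, 0.015, 0.996], [-0.03, -0.999, 0.013]]
ft_force: [-2.8, -1.6, 8.4]
finger_gap: 9.7
```

Run:
```python
from h import *
plan([611.4,47.9,96],85.2,n=4)
```

```text
t 12.1167 tcp [611.   48.3  95.6] az 85.24 tilt 1.86 F [-2.8 -1.6  8.4] T [-0.23  0.44 -0.03] gap 9.7 j7 [ 33.6  47.6 -59.1  97.9  43.9  62.7  45.6]
rows needed 1
[0.0001, -0.0001, -0.0001, np.float64(0.01)]
[0.0001, -0.0001, -0.0001, np.float64(0.01)]
[0.0001, -0.0001, -0.0001, np.float64(0.01)]
[0.0001, -0.0001, -0.0001, np.float64(0.01)]
```

>>> {"name": "play_rows", "arguments": {
  "steps": [0,0.0007,0,3.5,0,0,0.0007,0,3.5,0,0,0.0007,0,3.5,0]
}}

```text
clock: 12.37
tool_pos: [611.1, 49.5, 95.8]
ee_rot: [[0.963, -0.028, 0.268], [-0.268, 0.016, 0.963], [-0.032, -0.999, 0.008]]
ft_force: [-1.7, -0.6, 3.8]
finger_gap: 9.5
```

Run:
```python
from h import *
plan([611.4,47.9,96],85.2,n=1)
```

```text
t 12.3667 tcp [611.1  49.5  95.8] az 74.46 tilt 1.86 F [-1.7 -0.6  3.8] T [-0.22  0.34  0.07] gap 9.5 j7 [ 32.4  46.4 -57.   97.9  42.1  61.6  35.9]
rows needed 2
[0.0004, -0.0001, -0.0007, np.float64(-5.37)]
[0.0003, -0.0001, -0.0008, np.float64(-5.37)]
```

>>> {"name": "play_rows", "arguments": {
  "steps": [0,0.0015,-0.0005,2,0,0,0.0015,-0.0005,1,0]
}}

```text
clock: 12.53
tool_pos: [611.1, 49.7, 95.5]
ee_rot: [[0.946, -0.027, 0.322], [-0.322, 0.016, 0.947], [-0.031, -1.0, 0.006]]
ft_force: [-3.3, -0.7, 10.5]
finger_gap: 9.8
```

Run:
```python
from h import *
plan([611.4,47.9,96],85.2,n=1)
```

```text
t 12.5333 tcp [611.1  49.7  95.5] az 71.21 tilt 1.79 F [-3.3 -0.7 10.5] T [-0.09  0.72  0.13] gap 9.8 j7 [ 32.   46.  -56.3  98.   41.6  61.2  33. ]
rows needed 2
[0.0004, -0.0003, -0.0008, np.float64(-7.0)]
[0.0003, -0.0003, -0.0008, np.float64(-7.0)]
```

>>> {"name": "play_rows", "arguments": {
  "steps": [0.0003,0.0003,-0.001,1.5,0,0,0.0006,-0.001,1.5,0,0,0.0008,-0.0005,1,0]
}}

```text
clock: 12.78
tool_pos: [610.9, 48.1, 95.1]
ee_rot: [[0.92, -0.025, 0.391], [-0.39, 0.016, 0.921], [-0.029, -1.0, 0.005]]
ft_force: [0.4, -0.6, -0.6]
finger_gap: 9.8
```

Run:
```python
from h import *
plan([611.4,47.9,96],85.2,n=1)
```

```text
t 12.7833 tcp [610.9  48.1  95.1] az 67.0 tilt 1.7 F [ 0.4 -0.6 -0.6] T [ 0.04 -0.21  0.04] gap 9.8 j7 [ 31.7  45.5 -55.5  98.2  40.9  60.6  29.3]
rows needed 3
[0.0002, -0.0003, -0.0, np.float64(-6.07)]
[0.0002, -0.0003, -0.0, np.float64(-6.07)]
[0.0002, -0.0003, -0.0, np.float64(-6.07)]
```

>>> {"name": "play_rows", "arguments": {
  "steps": [0,0.0012,0,0,0,0,0.0015,0,0,0]
}}

```text
clock: 12.95
tool_pos: [610.9, 47.8, 91.9]
ee_rot: [[0.92, -0.025, 0.392], [-0.392, 0.015, 0.92], [-0.029, -1.0, 0.004]]
ft_force: [0.4, -0.1, -0.3]
finger_gap: 10.1
```

Run:
```python
from h import *
plan([611.4,47.9,96],85.2,n=1)
```

```text
t 12.95 tcp [610.9  47.8  91.9] az 66.93 tilt 1.68 F [ 0.4 -0.1 -0.3] T [ 0.08 -0.17  0.01] gap 10.1 j7 [ 31.6  45.7 -55.3  98.3  41.1  60.3  29.2]
rows needed 3
[0.0001, -0.0014, 0.0001, np.float64(-6.09)]
[0.0001, -0.0014, 0.0001, np.float64(-6.09)]
[0.0001, -0.0014, 0.0001, np.float64(-6.09)]
```

>>> {"name": "play_rows", "arguments": {
  "steps": [0,0.001,0,0,0,0,0.001,0,0,0,0,0.0008,0,0,0]
}}

```text
clock: 13.2
tool_pos: [611.1, 47.8, 90.6]
ee_rot: [[0.92, -0.025, 0.391], [-0.391, 0.014, 0.92], [-0.029, -1.0, 0.004]]
ft_force: [-3.9, -0.2, 8.8]
finger_gap: 10.1
```

Run:
```python
from h import *
plan([611.4,47.9,90],85.2,n=1)
```

```text
t 13.2 tcp [611.1  47.8  90.6] az 66.96 tilt 1.66 F [-3.9 -0.2  8.8] T [-0.34  0.66 -0.05] gap 10.1 j7 [ 31.6  45.8 -55.2  98.3  41.2  60.2  29.1]
rows needed 3
[0.0001, 0.0002, 0.0001, np.float64(-6.08)]
[0.0001, 0.0002, 0.0001, np.float64(-6.08)]
[0.0001, 0.0002, 0.0001, np.float64(-6.08)]
```

>>> {"name": "play_rows", "arguments": {
  "steps": [0,0,0,-5,0,0,0.0002,0,-5,0,0,0.0003,0,-5,0,0,0.0003,0,-5,0,0,0.0005,0,-4,0]
}}

```text
clock: 13.62
tool_pos: [611.4, 44.8, 90.9]
ee_rot: [[0.999, -0.025, -0.033], [0.033, 0.008, 0.999], [-0.025, -1.0, 0.009]]
ft_force: [-2.3, 1.1, 5.2]
finger_gap: 9.7
```

Run:
```python
from h import *
plan([611.4,47.9,90],99,n=1)
```

```text
t 13.6167 tcp [611.4  44.8  90.9] az 91.89 tilt 1.51 F [-2.3  1.1  5.2] T [ 0.27  0.29 -0.11] gap 9.7 j7 [ 34.1  48.5 -59.9  98.2  45.6  63.   51.2]
rows needed 2
[0.0, 0.0004, 0.0015, np.float64(-3.56)]
[0.0001, 0.0004, 0.0015, np.float64(-3.56)]
```

>>> {"name": "play_rows", "arguments": {
  "steps": [0,0.0005,0.0015,-3,0,0,0.0006,0.0015,-2.5,0,0,0.001,0.001,-2,0]
}}

```text
clock: 13.87
tool_pos: [611.8, 45.3, 90.4]
ee_rot: [[0.985, -0.025, -0.169], [0.17, 0.003, 0.986], [-0.024, -1.0, 0.007]]
ft_force: [-0.4, -2.6, 6.6]
finger_gap: 9.6
```

Run:
```python
from h import *
plan([611.4,47.9,90],99,n=1)
```

```text
t 13.8667 tcp [611.8  45.3  90.4] az 99.75 tilt 1.45 F [-0.4 -2.6  6.6] T [-0.25  0.2  -0.07] gap 9.6 j7 [ 34.5  49.4 -61.2  98.1  47.1  64.   58. ]
rows needed 1
[0.0001, 0.0005, 0.0027, np.float64(0.75)]
```

>>> {"name": "play_rows", "arguments": {
  "steps": [0,0.0003,0.0015,-1.5,0,0,0.0008,0.0012,-1,0,0,0.001,0.001,-1,0]
}}

```text
clock: 14.12
tool_pos: [612.0, 45.6, 89.4]
ee_rot: [[0.973, -0.024, -0.231], [0.231, -0.002, 0.973], [-0.024, -1.0, 0.004]]
ft_force: [-1.8, -2.7, 7.0]
finger_gap: 9.5
```

Run:
```python
from h import *
plan([611.4,47.9,90],99,n=1)
```

```text
t 14.1167 tcp [612.   45.6  89.4] az 103.36 tilt 1.41 F [-1.8 -2.7  7. ] T [-0.56  0.25  0.02] gap 9.5 j7 [ 34.5  49.8 -61.7  98.1  47.9  64.4  60.9]
rows needed 1
[-0.0001, -0.0005, 0.0023, np.float64(4.36)]
```

>>> {"name": "play_rows", "arguments": {
  "steps": [0,0.0013,0.0005,0,0,0,0.0015,0.0005,0,0]
}}

```text
clock: 14.28
tool_pos: [612.2, 45.7, 87.5]
ee_rot: [[0.973, -0.024, -0.231], [0.231, -0.003, 0.973], [-0.024, -1.0, 0.002]]
ft_force: [-0.8, -2.3, 4.4]
finger_gap: 9.5
```

Run:
```python
from h import *
plan([611.4,47.9,90],99,n=1)
```

```text
t 14.2833 tcp [612.2  45.7  87.5] az 103.37 tilt 1.38 F [-0.8 -2.3  4.4] T [-0.28  0.08 -0.09] gap 9.5 j7 [ 34.4  49.9 -61.5  98.1  48.1  64.2  60.8]
rows needed 1
[-0.0003, -0.0025, 0.0023, np.float64(4.37)]
```

>>> {"name": "play_rows", "arguments": {
  "steps": [0,0.0012,0,0,0,0,0.0012,0,0,0,0,0.0008,0,0,0]
}}

```text
clock: 14.53
tool_pos: [612.6, 46.1, 84.8]
ee_rot: [[0.973, -0.023, -0.232], [0.232, -0.003, 0.973], [-0.023, -1.0, 0.003]]
ft_force: [-2.0, -1.0, 9.5]
finger_gap: 10.0
```

Run:
```python
from h import *
plan([611.4,47.5,85],85.2,n=1)
```

```text
t 14.5333 tcp [612.6  46.1  84.8] az 103.39 tilt 1.33 F [-2.  -1.   9.5] T [-0.31  0.3  -0.  ] gap 10.0 j7 [ 34.2  50.1 -61.4  98.2  48.3  64.   60.7]
rows needed 3
[-0.0003, -0.0001, 0.0005, np.float64(6.06)]
[-0.0003, -0.0001, 0.0005, np.float64(6.06)]
[-0.0004, -0.0001, 0.0005, np.float64(6.06)]
```

>>> {"name": "play_rows", "arguments": {
  "steps": [-0.0003,0,0.0003,4,0,-0.0003,0,0.0003,5,0,0,0.0003,0,5,0,0,0.0005,0,2.5,0,0,0.001,0,0,0]
}}

```text
clock: 14.95
tool_pos: [611.8, 48.4, 82.6]
ee_rot: [[0.998, -0.023, 0.066], [-0.066, 0.0, 0.998], [-0.023, -1.0, -0.001]]
ft_force: [0.2, -1.3, 1.1]
finger_gap: 9.7
```

Run:
```python
from h import *
plan([611.4,47.5,85],85.2,n=1)
```

```text
t 14.95 tcp [611.8  48.4  82.6] az 86.21 tilt 1.31 F [ 0.2 -1.3  1.1] T [-0.1  -0.19  0.04] gap 9.7 j7 [ 32.6  48.3 -58.1  98.4  45.6  61.8  45.1]
rows needed 1
[-0.0004, -0.0024, -0.0009, np.float64(1.01)]
```

Entering the plug. Push on down to home (TCP ≈ 76).

>>> {"name": "play_rows", "arguments": {
  "steps": [0,0.0013,0,0.5,0,0,0.0015,0,0.3,0,0,0.0015,0,0,0,0,0.0012,0,0,0]
}}

```text
clock: 15.28
tool_pos: [611.2, 48.5, 76.2]
ee_rot: [[0.997, -0.024, 0.076], [-0.076, 0.0, 0.997], [-0.024, -1.0, -0.002]]
ft_force: [-4.4, -2.6, 18.9]
finger_gap: 10.0
```

Run:
```python
from h import *
plan([611.4,47.5,76],85.2,n=1)
```

```text
t 15.2833 tcp [611.2  48.5  76.2] az 85.62 tilt 1.38 F [-4.4 -2.6 18.9] T [-0.53  1.01  0.04] gap 10.0 j7 [ 32.3  48.7 -57.7  98.6  45.9  61.3  44.3]
rows needed 1
[0.0003, 0.0002, -0.001, np.float64(0.42)]
```

>>> {"name": "play_rows", "arguments": {
  "steps": [0,0,0,0,0,0,0.0002,0,0,0,0,0.0002,0,5,0,0,0.0002,-0.0002,6,0,0,0.0002,-0.0003,6,0,0,0.0002,-0.0003,6,0]
}}

```text
clock: 15.78
tool_pos: [611.2, 48.9, 76.4]
ee_rot: [[0.883, -0.024, 0.469], [-0.469, 0.002, 0.883], [-0.022, -1.0, -0.009]]
ft_force: [0.0, -0.9, 3.4]
finger_gap: 9.7
```

Run:
```python
from h import *
plan([611.4,47.5,76],-7,n=1)
```

```text
t 15.7833 tcp [611.2  48.9  76.4] az 62.04 tilt 1.38 F [ 0.  -0.9  3.4] T [-0.07 -0.16  0.09] gap 9.7 j7 [ 29.9  46.1 -53.2  98.7  41.8  58.9  23.4]
rows needed 10
[0.0001, 0.0, -0.0001, np.float64(6.9)]
[0.0001, 0.0, -0.0001, np.float64(6.9)]
[0.0001, 0.0, -0.0001, np.float64(6.9)]
[0.0001, 0.0, -0.0001, np.float64(6.9)]
[0.0001, 0.0, -0.0001, np.float64(6.9)]
[0.0001, 0.0, -0.0, np.float64(6.9)]
[0.0001, 0.0, -0.0, np.float64(6.9)]
[0.0001, 0.0, -0.0, np.float64(6.9)]
[0.0001, 0.0, 0.0, np.float64(6.9)]
[0.0001, 0.0, 0.0, np.float64(6.9)]
```

>>> {"name": "play_rows", "arguments": {
  "steps": [0,0.0002,-0.0004,6,0,0,0.0002,-0.0004,6,0,0,0.0002,-0.0003,6,0,0,0.0002,-0.0003,6,0,0,0.0002,-0.0003,6,0,0,0.0002,-0.0002,6,0]
}}

```text
clock: 16.28
tool_pos: [612.0, 48.5, 76.4]
ee_rot: [[0.414, -0.019, 0.91], [-0.91, 0.004, 0.414], [-0.012, -1.0, -0.016]]
ft_force: [0.1, -0.8, 2.5]
finger_gap: 10.0
```

Run:
```python
from h import *
plan([611.4,47.5,76],-7,n=1)
```

```text
t 16.2833 tcp [612.   48.5  76.4] az 24.47 tilt 1.12 F [ 0.1 -0.8  2.5] T [-0.22 -0.04  0.15] gap 10.0 j7 [ 25.4  42.4 -45.4  99.   35.2  55.1  -9.5]
rows needed 5
[0.0001, 0.0001, -0.0002, np.float64(6.29)]
[0.0001, 0.0001, -0.0002, np.float64(6.29)]
[0.0002, 0.0001, -0.0002, np.float64(6.29)]
[0.0002, 0.0001, -0.0001, np.float64(6.29)]
[0.0002, 0.0001, -0.0001, np.float64(6.29)]
```

>>> {"name": "play_rows", "arguments": {
  "steps": [0.0002,0.0003,-0.0003,6,0,0.0002,0.0003,-0.0003,6,0,0.0002,0.0003,-0.0003,6,0,0,0.0003,-0.0002,5,0,0,0.0003,-0.0002,4,0],
  "squeeze": 35
}}

```text
clock: 16.7
tool_pos: [612.5, 47.8, 76.3]
ee_rot: [[-0.066, -0.015, 0.998], [-0.998, 0.004, -0.066], [-0.003, -1.0, -0.016]]
ft_force: [-0.9, -1.3, 2.9]
finger_gap: 10.1
```

Run:
```python
from h import *
plan([611.4,47.5,76],-7,n=1)
```

```text
t 16.7 tcp [612.5  47.8  76.3] az -3.78 tilt 0.91 F [-0.9 -1.3  2.9] T [-0.25  0.07  0.11] gap 10.1 j7 [ 21.4  39.9 -39.1  99.2  30.1  52.7 -34. ]
rows needed 1
[0.0004, 0.0003, -0.001, np.float64(3.22)]
```

>>> {"name": "play_rows", "arguments": {
  "steps": [0,0.0005,0,3,0,0,0.0005,0,3,0]
}}

```text
clock: 16.87
tool_pos: [612.6, 47.7, 76.3]
ee_rot: [[-0.175, -0.015, 0.985], [-0.985, 0.003, -0.175], [-0.0, -1.0, -0.015]]
ft_force: [-2.3, -0.7, 6.8]
finger_gap: 10.0
```

Run:
```python
from h import *
plan([611.4,47.5,76],-7,n=1)
```

```text
t 16.8667 tcp [612.6  47.7  76.3] az -10.05 tilt 0.87 F [-2.3 -0.7  6.8] T [-0.33  0.44  0.19] gap 10.0 j7 [ 20.4  39.5 -37.7  99.3  29.   52.3 -39.5]
rows needed 1
[0.0004, 0.0003, -0.0011, np.float64(-3.05)]
```

>>> {"name": "play_rows", "arguments": {
  "steps": [0,0.0005,0,2,0,0,0.0005,0,2,0]
}}

```text
clock: 17.03
tool_pos: [612.6, 47.6, 76.3]
ee_rot: [[-0.245, -0.015, 0.969], [-0.969, 0.001, -0.245], [0.002, -1.0, -0.015]]
ft_force: [-2.6, -0.8, 5.6]
finger_gap: 10.0
```

Run:
```python
from h import *
plan([611.4,47.5,76],-7,n=1)
a=get_image("scene")[...,::-1]; cv2.imwrite(f"pics/s8.png",np.clip(1.6*cv2.resize(a[120:230,240:370],None,fx=5,fy=5,interpolation=cv2.INTER_CUBIC),0,255).astype(np.uint8))
plan([611.4,47.5,76],-7,n=1)
```

```text
t 17.0333 tcp [612.6  47.6  76.3] az -14.2 tilt 0.84 F [-2.6 -0.8  5.6] T [-0.22  0.35  0.16] gap 10.0 j7 [ 19.8  39.1 -36.7  99.3  28.3  52.  -43.1]
rows needed 2
[0.0002, 0.0002, -0.0006, np.float64(-3.6)]
[0.0001, 0.0002, -0.0006, np.float64(-3.6)]
t 17.0833 tcp [612.6  47.6  76.3] az -14.33 tilt 0.84 F [-1.9 -0.1  6. ] T [-0.18  0.38  0.07] gap 9.5 j7 [ 19.7  39.1 -36.7  99.3  28.3  52.  -43.2]
rows needed 2
[0.0002, 0.0002, -0.0006, np.float64(-3.66)]
[0.0001, 0.0002, -0.0006, np.float64(-3.66)]
```

View pics/s8.png

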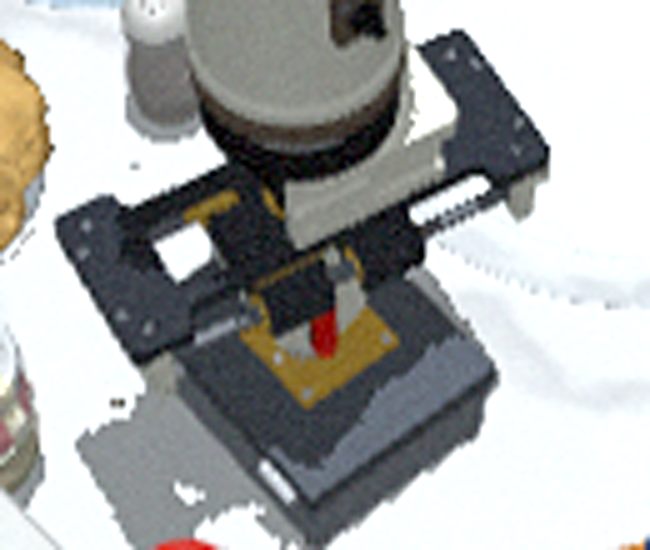

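Run:
```python
from h import *
T=[];Z=[]
for i in range(8):
    a=get_image("scene"); o=observe(); T.append(o["torque"][2]); R=o["ee_rot"]; Z.append((np.degrees(np.arctan2(R[1,2],R[0,2])),o["finger_gap"]))
cv2.imwrite("pics/s9raw.png",a[...,::-1]); print(np.round(T,3),np.mean(T)); print(np.round(Z,2))
```

```text
[0.11  0.076 0.108 0.101 0.071 0.102 0.12  0.115] 0.10043096021674122
[[-14.17   9.51]
 [-14.11   9.65]
 [-14.1    9.93]
 [-14.1    9.73]
 [-14.1    9.95]
 [-14.11   9.83]
 [-14.1    9.75]
 [-14.11   9.95]]
```

>>> {"name": "play_rows", "arguments": {
  "steps": [0,0.0005,0,2,0,0,0.0005,0,2,0]
}}

```text
clock: 17.65
tool_pos: [612.6, 47.5, 76.3]
ee_rot: [[-0.31, -0.014, 0.951], [-0.951, 0.001, -0.31], [0.004, -1.0, -0.014]]
ft_force: [-2.9, -1.5, 5.9]
finger_gap: 9.7
```

Run:
```python
from h import *
T=[];Z=[];F=[]
for i in range(8):
    a=get_image("scene"); o=observe(); T.append(o["torque"][2]); F.append(o["ft_force"]);R=o["ee_rot"]; Z.append((np.degrees(np.arctan2(R[1,2],R[0,2])),o["finger_gap"]))
cv2.imwrite("pics/s10raw.png",a[...,::-1]); print(np.round(T,3),np.mean(T)); print(np.round(Z,2),np.mean(F,0),o["tool_pos"])
```

```text
[0.149 0.118 0.102 0.166 0.057 0.133 0.14  0.157] 0.12763000909659059
[[-18.21   9.54]
 [-18.06   9.96]
 [-18.01   9.85]
 [-17.99   9.57]
 [-18.     9.92]
 [-17.99   9.95]
 [-18.     9.7 ]
 [-18.    10.17]] [-1.99222923 -1.40507583  6.40723112] [612.62305624  47.48183335  76.3167274 ]
```

Run:
```python
from h import *
np.set_printoptions(precision=1,suppress=True)
a=cv2.imread("pics/s10raw.png"); cv2.imwrite("pics/s10.png",np.clip(1.8*cv2.resize(a[165:205,280:330].astype(np.float32),None,fx=14,fy=14,interpolation=cv2.INTER_CUBIC),0,255).astype(np.uint8))
o=observe();p=o["tool_pos"];R0=o["ee_rot"]
for dyaw in(0,-10,-20): # key lags by (ccw)
    R=R0@cv2.Rodrigues(np.array([0,np.radians(dyaw),0]))[0]
    P=lambda x,y,z:p+R@np.array([x,12.4-z,y])
    q=[P(-16,-5,4),P(-16,5,4),P(-16,-5,48),P(-16,5,48),P(16,5,4),P(16,5,48)]
    print(dyaw,(proj("scene",q)-[1,.4]-[280,165])*14)
```

```text
0 [[378.7 349.7]
 [320.7 374.5]
 [373.2 206. ]
 [313.  231.4]
 [233.3 215. ]
 [222.6  68. ]]
-10 [[391.3 337.4]
 [339.  370.6]
 [386.2 193.4]
 [332.  227.4]
 [220.7 227. ]
 [209.5  80.3]]
-20 [[401.2 323.5]
 [356.3 363.9]
 [396.5 179.1]
 [349.9 220.6]
 [210.7 240.8]
 [199.1  94.4]]
```

View pics/s10.png

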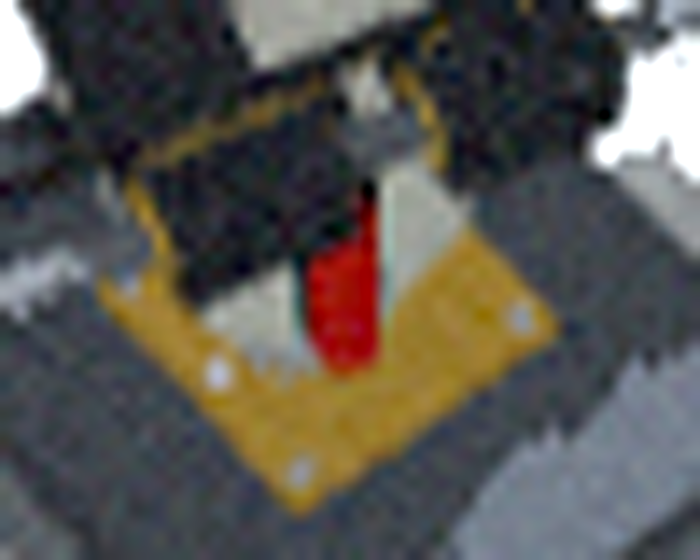

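Run:
```python
from h import *
plan(n=1)
cv2.imwrite("pics/fin.png",get_image("scene")[...,::-1])
```

```text
t 18.05 tcp [612.6  47.5  76.3] az -18.0 tilt 0.83 F [-2.  -1.8  6.8] T [-0.23  0.37  0.16] gap 10.2 j7 [ 19.2  38.9 -35.8  99.3  27.6  51.8 -46.4]
rows needed 1
[0.0, 0.0, 0.0, 0.0]
```

View pics/fin.png

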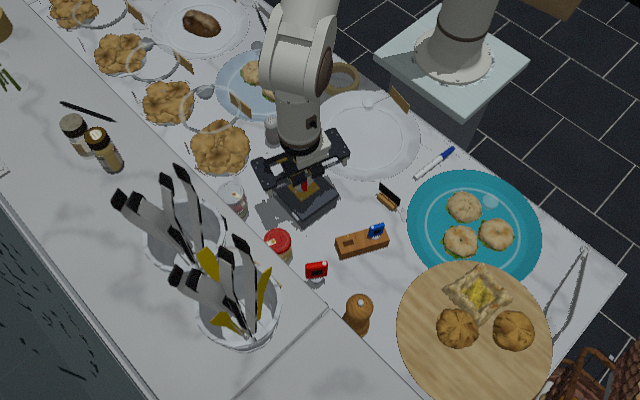

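```bash
python3 -c "
from rig import *
print(sign_off())"
```

```text
the job is handed in; nothing more can be done
None
```

I took the red-headed key out of the block and rocked it past both lock discs, about 18° clockwise and then about 18° anticlockwise. I pointed it back at the white mark, pushed it home and turned it clockwise. I handed it in at about 18 s, still holding the key turned in the lock. The sign-off gives no verdict, so the result is unconfirmed.

**Last checks:**
- **Home:** the tool was at 76.3 mm, which matches the shoulder resting on the brass face within about 0.2 mm. Tilt was 0.8° and I was pressing down with about 6 N. The highest force I read while pushing it home was about 19 N.
- **Grip:** the fingers closed to about 10 mm on the key head, with the squeeze set to 35 N.
- **Turned:** a steady torque of about 0.13 N m was pushing back, as the lock's spring should.
- **Surroundings:** in the last picture the blue key is in its slot and the salt, honey, pepper and price card look unmoved.

**One disagreement:** the gripper turned about 103° from the white mark, while the stop was expected at about 92°. I felt no sharp rise in torque there. In the picture the key follows the gripper to within a few degrees. I read this as a soft stop plus play, but I did not confirm the plug's angle directly.

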